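# Put the pigment jar away in the stayed-lid kit box

### The job

Put the small brown pigment jar away in the wooden kit box: lift the lid by its bar handle until the folding stay on the side of the box pulls straight and locks, let go so that the lid stands by itself on the stay, and stand the jar upright in the empty compartment. Then break the stay by pushing its knuckle back through the straight, and lower the lid by hand until it is fully shut, never letting it fall. The box only stands on its mat, so do not tip it, do not force the stay, and leave the tape roll, the cup and the plaster panel where they are.

Things in the scene. Friction and masses are not known exactly. Their poses are not given: they have to be found in the camera images.
- box: Wooden kit box standing loose on a thin non-slip mat: 200 mm deep (its x, front at -x), 280 wide (its y), body 75 high, shut lid 22 more, walls and floor 8, about 3 kg. Origin: centre of its underside; z up. Bar handle on the lid's front edge; brass folding stay outside its -y side wall. Pushing back on the raised lid's handle with the stay taut tips the box at about 10 N.
- lid_handle (a point): Middle of the lid's bar handle: brass bar 11 mm thick, 110 long along the box's y, posts 47 mm either side of its middle, bar centre 35 mm in front of the lid's front edge, in the plane of the lid. Pinch it from above, one finger in the gap between bar and lid; it may turn between the pads as the lid swings.
- lid_hinge (a point): Middle of the lid's hinge line, which runs along the box's y on top of the rear wall (box frame x = +100, z = 75 mm). With the lid shut the handle bar lies 235 mm in front of this line and 11 mm above it, and swings about it at that radius.
- lid (a joint): Lid angle, rad: 0 shut, grows as the front edge rises. Lid about 0.55 kg (varies). A stiff hinge (0.25 N m) holds it where it is left above about 1.15 rad; lower down a heavy lid falls. Raising takes up to 5 N at the handle, 2 N near the top, then a hard stop when the stay is taut. That angle depends on how the stay's foot is clamped, 1.2 to 1.47 rad: feel for it.
- stay (a joint): Angle of the stay's knuckle, rad: about 0 folded (lid shut), 2.78 links in line (taut, lid highest), 3.08 over centre on its stop. A light spring urges it to the stop: with the stay taut it tips over centre, and when the lid is let go it settles above 2.95 (locked), the lid about 0.02 rad lower. Left between 2.55 and 2.78 it may spring over again; below 2.5 it stays broken.
- knuckle: Brass thumb knob on the stay's knuckle pin, 14 mm thick, 22 long along the box's y. Origin: centre of the knob, 33 mm outside the box's -y side wall; locked, about 140 mm above the bench. To break the stay push the knob from in front, back and down (box +x, about 36 degrees down), about 2 N, 14 mm to the straight and 16 or more past it. More than 15 N bends the stay.
- stay_eye (a point): Pivot of the stay's upper link on the -y side of the lid, 130 mm from the hinge line, 12 mm outside the wood. Two flat brass links, each 95 mm between pivots, join it over the knuckle to the foot, which is clamped in an upright slotted track on the box side, 12 to 36 mm below the rim, 130 mm in front of the hinge line. Lean the gripper outwards, clear of the lid, when working on the knuckle.
- bay (a point): Centre of the floor of the empty compartment, 8 mm above the box's underside: 184 mm along the box's x, 122 along y, 67 deep. It is the +y part of the box; a partition 58 mm high at box y = 5 to 10 mm parts it from the -y part, where four paint tubes lie.
- jar_mid (a point): Centre of the jar to put away: brown round jar with a paper label and flat white screw cap, 44 mm in diameter, 56 high, about 0.12 kg, standing upright on the bench. This point is half-way up; z is its axis.
- tape: Roll of paper tape lying flat, 90 mm outside, 24 mm high; origin: centre of its underside. Leave alone.
- cup: Open white plastic cup, 68 mm across, 85 mm high; origin: centre of its underside. Leave alone.
- panel: Fresco panel: white plaster on a brown tile, 150 by 200 by 22 mm, lying flat; origin: centre of its underside. Leave alone.
Things that resemble listed ones, but are neither listed nor needed, are in the scene too. Of the things that look like the part that bears jar_mid, the smallest one is meant.

How it is judged:
By the outcome, as a careful person would: the job done as asked, in the order asked, and still so for the second after the job is handed in, with the robot touching nothing.
It also fails if it takes over 72 s, if anything falls off the work surface, if the arm or the gripper's body presses on something with over 40 N, if the wrist force passes 120 N, or if a joint passes its speed limit or range.

### The arm

A 6-joint arm with a two-finger parallel gripper is mounted at the origin on the work surface. World frame = base frame: x ahead of the robot, y to its left, z up, the work surface at z = 0. Lengths are in mm, angles in degrees, forces in N, time in s.
With the tool pointing down it reaches from about 275 to 775 mm from the base axis. Payload 14.6 kg.
Tool frame: the origin (TCP) lies midway between the tips of the shut fingers; the grasp point (between the pads) lies 19 mm behind it; y points along the fingers, z is the direction in which the jaws open and shut, and the axes are right-handed (so a half turn about y gives the same grasp; the last joint's range is limited). The gripper opens to 85 mm and grips with 20 to 120 N. Pads are 22 mm wide; open, the fingers measure 114 mm over their backs; the gripper's body (76 mm by 85 mm) begins 54 mm behind the grasp point. The pads swing forward as they close: fully open they stand 13 mm farther back than shut.
Start: joints at [68.05, 15.075, -2.767, 72.158, 0, 81.102], TCP at [118.568, 511.439, 231.278] pointing down, gripper open.
Joint ranges: [-151.79, 151.79], [-50.71, 97.33], [-67.44, 78.34], [-121.81, 120.89], [-77.56, 73.72], [-180, 180]. Speed limits (degrees/s): [108.29, 108.29, 147.25, 159.86, 180, 180].

### API

Orientations are given as a 3x3 rotation matrix whose columns are the frame's x, y, z axes.
In Python, from plant import env, viewer, close_job, spotter gives the robot as it stands.
- The arm moves only by the tool send_rows, never from a script. Its argument "targets" is one flat list of numbers, 7 for each row, row after row: the gripper command: -1 is fully open, 1 is shut, values between are in proportion, then the shift along the tool's x, y, z in m, then the turn, a rotation vector about the tool's x, y, z in degrees. In form: [fingers, x, y, z, rx, ry, rz, fingers, x, y, z, rx, ry, rz, ...]. A call has exactly 10 rows; each row is the pose to reach, as a shift and turn from the pose measured when the call began, along the tool's axes at that moment; what a row does not reach only later rows make up. A row lasts 1/12 s, in which the tool goes at most 41.7 mm and 7.16 degrees, less where a joint would pass 70% of its speed; a pose out of reach is approached as far as the arm can. A call with a gripper value outside its range is refused whole. The fingers move at their own pace and stop on an object; "grip_force" is the grip in N (left out, the last holds). Time passes only in rows, so rows that repeat a pose let the fingers close, or fill a call up. It gives the time, the measured TCP pose, the force and the opening at its end, in the units of the state.
- env.get_state(): the state, without advancing time (a new reading comes with each control period).
- viewer.snapshot(name): name is "scene" or "top" or "wrist"; returns a dict with "color" (384x512x3 uint8, red, green, blue), "camera_matrix" (3x3 intrinsics, pixels), "position" and "orientation" of the camera in the world; the wrist camera has in their place "hand_eye" (4x4, takes a point from camera to tool coordinates, whose origin is the TCP and whose axes are the tool frame's). Camera axes: x right, y down, z forward; pixel columns grow to the right and rows downward; lengths in mm; the calibration is good to about 2 mm. The wrist camera is an equidistant fisheye: a pixel r from the principal point sees the ray r / f radians off the axis. A picture is of the moment at which its call begins: read the wrist's pose just before it. There is no depth.
- close_job(): hands the job in, once; it reports no verdict.
Trained networks look in the newest picture that a camera, given by its name, has taken for a name from the list of things; names that differ only in an ending like _2 or _b are one class to them, and where a whole thing is asked for, a point or a joint stands for the part that bears it (a point fixed in the world has none). Each returns a list of dicts, best first, with "conf" (0 to 1); they miss things now and then, are a little off and sometimes report something else, mostly with a low value. They report only what shows in the picture. A call takes as long as a camera call. They do not tell look-alikes from the thing itself.
- spotter.search_frame(query, camera): "point" ([column, row] in pixels, amid what is visible of it).
- spotter.cut_out(query, camera): "mask" (384x512 bool, what is visible of it) and "point" ([column, row] in pixels, amid what is visible of it).
- spotter.place_of(query, camera): "point" ([column, row] in pixels: a listed point, or the origin of a listed thing).
The state is a dict: "time_s": time; "qpos": joint angles; "joint_velocities": joint speeds; "joint_torque": joint torques, N m; "position": TCP position; "ee_rot": TCP orientation; "contact_force": force on the tool from outside, world axes, zero at the start; "torque": the same for the moment, N m; "gripper_width": finger opening in mm.
Only numpy, scipy, OpenCV 4.12 (cv2) and the standard library are available. Lean on these libraries where they do the work, as an engineer would, in place of code of your own. Each camera call takes 0.05 s, during which the arm holds its last target. There are 200 camera calls.

## Working session

There is one attempt and no reset: what is moved stays moved. The work goes in short steps, Python scripts to look and compute and a tool call to move; the robot and the scene stay as the last step left them, time stands still between calls to the robot, and variables do not carry over. Pictures are saved under pics/ and viewed, about 8 in all and at most 12, crops included, and the job is handed in when it is done.

Besides the shell and the picture viewer there is one more tool, called after ">>>" in YAML: its name, and indented under it one key for each argument. send_rows: Moves the arm, as the interface text tells. Its arguments: {"type":"object","properties":{"targets":{"type":"array","items":{"type":"number"}},"grip_force":{"type":"number"}},"required":["targets"]}

```bash
ls; mkdir -p pics
cat > h.py <<'E'
import numpy as np, cv2
from plant import env, viewer, close_job, spotter
np.set_printoptions(precision=2,suppress=True)
def save(s,n): cv2.imwrite(f'pics/{n}.png',s['color'][:,:,::-1])
def ray(s,p,st=None):
    K=np.array(s['camera_matrix']);x=(p[0]-K[0,2])/K[0,0];y=(p[1]-K[1,2])/K[1,1]
    if 'hand_eye' in s:
        r=np.hypot(x,y);d=np.array([np.sin(r)*x/max(r,1e-9),np.sin(r)*y/max(r,1e-9),np.cos(r)])
        T=np.array(s['hand_eye']);R=np.array(st['ee_rot']);
        return np.array(st['position'])+R@T[:3,3],R@T[:3,:3]@d
    R=np.array(s['orientation']);return np.array(s['position']),R@np.array([x,y,1.])
def atz(s,p,z,st=None):
    o,d=ray(s,p,st);return o+d*(z-o[2])/d[2]
def tri(rays):
    A=0;b=0
    for o,d in rays:
        d=d/np.linalg.norm(d);P=np.eye(3)-np.outer(d,d);A=A+P;b=b+P@o
    X=np.linalg.solve(A,b)
    return X,[np.linalg.norm((np.eye(3)-np.outer(d,d)/(d@d))@(X-o)) for o,d in rays]
def proj(s,X):
    R=np.array(s['orientation']);c=R.T@(np.array(X)-np.array(s['position']));K=np.array(s['camera_matrix']);u=K@c;return u[:2]/u[2]
def pr():
    st=env.get_state();print('t',st['time_s'],'pos',np.array(st['position']),'F',np.array(st['contact_force']),'w',st['gripper_width'],'q',np.array(st['qpos']));print(np.array(st['ee_rot']));return st
E
python3 - <<'E'
from h import *
pr()
S={}
for c in('scene','top'):
    S[c]=viewer.snapshot(c);save(S[c],c+'0')
    print(c,np.array(S[c]['position']),np.array(S[c]['camera_matrix']).tolist());print(np.array(S[c]['orientation']))
P={}
for q in('box','lid_handle','lid_hinge','knuckle','stay_eye','bay','jar_mid','tape','cup','panel'):
    for c in S:
        r=spotter.place_of(q,c)
        for k in r[:4]: print(q,c,np.round(k['point'],1),round(k['conf'],2),atz(S[c],k['point'],{'lid_handle':86,'lid_hinge':75,'jar_mid':28}.get(q,0)))
        P[q,c]=r
    if P[q,'scene'] and P[q,'top']:
        print(' TRI',tri([ray(S[c],P[q,c][0]['point']) for c in S]))
im=np.hstack([S['scene']['color'],S['top']['color']])
E
```

```text
pics
t 0.0 pos [118.46 511.18 230.84] F [ 1.    0.27 -0.48] w 85.09387664612028 q [68.05 15.1  -2.8  72.16  0.   81.1 ]
[[ 0.97 -0.    0.23]
 [-0.23 -0.    0.97]
 [-0.   -1.   -0.  ]]
scene [818.72 395.76 977.16] [[421.70594045926316, 0.0, 256.2746954781651], [0.0, 421.70594045926316, 184.41610659422298], [0.0, 0.0, 1.0]]
[[-0.81  0.52 -0.28]
 [ 0.59  0.71 -0.39]
 [-0.01 -0.48 -0.88]]
top [ 301.97  -10.83 1414.23] [[436.27952632415384, 0.0, 252.01846386799863], [0.0, 436.27952632415384, 191.95675716466076], [0.0, 0.0, 1.0]]
[[-0.   -0.98  0.17]
 [-1.    0.01  0.01]
 [-0.01 -0.17 -0.98]]
box scene [243.9 206.5] 0.83 [573.08  -8.16   0.  ]
lid_handle scene [279.7 153.4] 0.94 [437.09 -40.69  86.  ]
lid_handle scene [371.3 319.2] 0.64 [530.76 390.31  86.  ]
lid_handle top [270.7 223.5] 0.73 [438.71 -55.88  86.  ]
 TRI (array([435.81, -51.53,  74.12]), [np.float64(6.265224785626468), np.float64(6.265224785626429)])
lid_hinge scene [207.3 220.4] 0.72 [681.63   2.02  75.  ]
lid_hinge scene [226.5  79.5] 0.36 [ 402.98 -331.92   75.  ]
lid_hinge top [256.1 149. ] 0.75 [677.02 -12.62  75.  ]
 
[... 1187 characters left out ...]
), [np.float64(12.975907866188114), np.float64(12.97590786618807)])
tape scene [319.7 293.5] 0.7 [559.5  277.56   0.  ]
tape top [171.  188.8] 0.6 [564.01 269.     0.  ]
 TRI (array([561.72, 273.41,  -2.29]), [np.float64(4.790956649855341), np.float64(4.790956649855242)])
cup scene [372.6 317.7] 0.56 [498.34 389.1    0.  ]
cup top [135.8 210. ] 0.83 [494.01 382.52   0.  ]
 TRI (array([494.98, 387.63, -13.12]), [np.float64(1.6496141259084474), np.float64(1.6496141259085597)])
panel scene [228.8  78.6] 0.79 [ 360.69 -391.28    0.  ]
panel top [371.9 247.3] 0.7 [ 369.38 -382.82    0.  ]
 TRI (array([ 368.44, -378.38,   16.25]), [np.float64(0.22792345926876362), np.float64(0.22792345926868685)])
```

Run:
```python
import cv2,numpy as np
a=cv2.imread('pics/scene0.png');b=cv2.imread('pics/top0.png')
a=cv2.resize(a[60:360,130:430],(600,600),interpolation=cv2.INTER_CUBIC)
cv2.imwrite('pics/a.png',a)
b=cv2.resize(b[120:300,110:350],(800,600),interpolation=cv2.INTER_CUBIC)
cv2.imwrite('pics/b.png',b)
```

```text
(no output)
```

View pics/a.png

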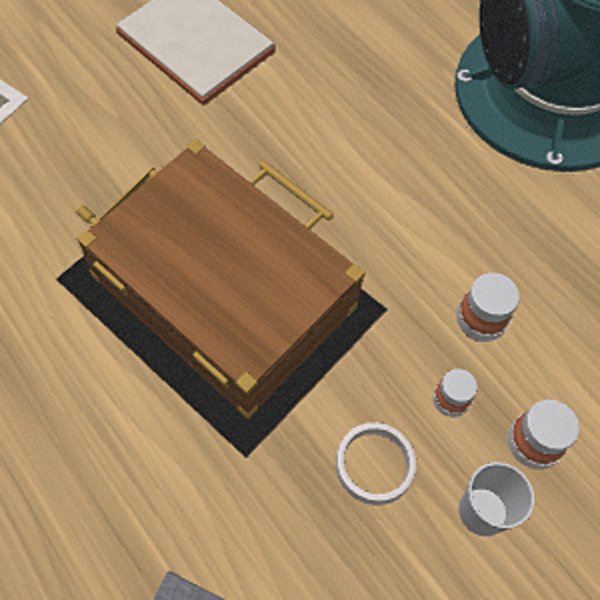

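View pics/b.png

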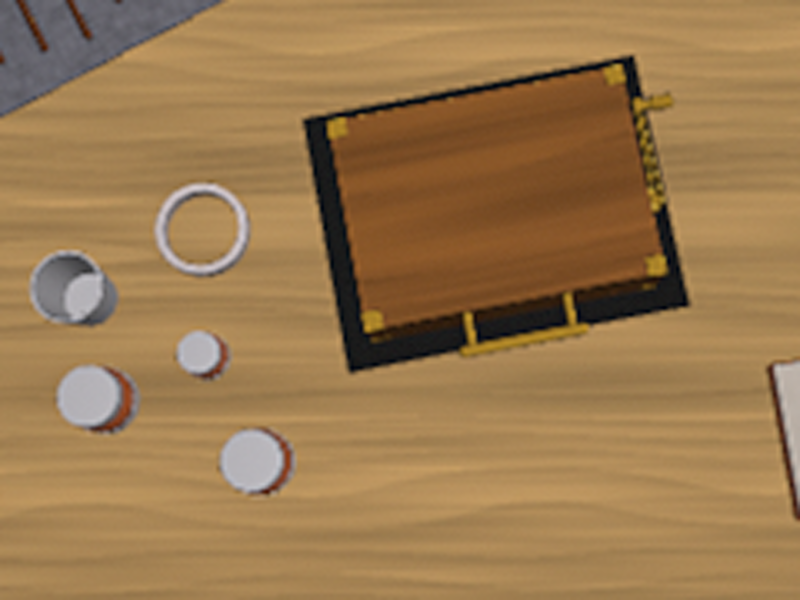

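The small jar is at about (439, 266); it sits in the scene crop at (456,390). The box is turned with the handle toward the robot and the knuckle on the right. Next I'll fit the box pose from the lid corners.

Run:
```python
from h import *
from scipy.optimize import least_squares
S={c:viewer.snapshot(c) for c in('scene','top')}
C={'top':[(328,126),(627,62),(668,274),(364,335)],'scene':[(248,388),(80,238),(195,142),(365,270)]} # rear+y, rear-y, front-y, front+y
C['top']=np.array(C['top'])*.3+[110,120]; C['scene']=np.array(C['scene'])/2+[130,60]
H={'top':(np.array([[463,352],[587,328]])*.3+[110,120]),'scene':np.array([[330,215],[263,165]])/2+[130,60]}
L=np.array([[100,140,97],[100,-140,97],[-100,-140,97],[-100,140,97]])
def W(p,X):
    c,s=np.cos(p[2]),np.sin(p[2]);X=np.array(X,float);return X@np.array([[c,s,0],[-s,c,0],[0,0,1]])+[p[0],p[1],0]
def res(p): return np.concatenate([np.ravel([proj(S[c],x) for x in W(p,L)]-C[c]) for c in S])
r=least_squares(res,[570,-30,-.2]);print(r.x,np.degrees(r.x[2]),r.fun.reshape(-1,2))
HL=[[-135,55,86],[-135,-55,86]]
for c in S: print(c,[proj(S[c],x) for x in W(r.x,HL)]-H[c])
print('handle',W(r.x,[[-135,0,86]]),'hinge',W(r.x,[[100,0,75]]),'bay',W(r.x,[[0,71,8]]),'knob shut',W(r.x,[[100,-173,70]]))
for c in S: print([atz(S[c],p,28) for p in ([(168.9,226.)] if c=='top' else [(356.7,256.3)])])
```

```text
[574.76 -17.8    0.19] 11.125384001197855 [[-0.1  -0.01]
 [-1.1  -0.8 ]
 [ 0.12 -2.5 ]
 [-0.35 -0.69]
 [-0.91 -0.73]
 [-2.65  1.18]
 [-0.93 -0.49]
 [ 0.1  -0.72]]
scene [[-1.04 -1.18]
 [-0.33 -1.24]]
top [[ 0.18  0.3 ]
 [-1.73  0.4 ]]
handle [[442.3  -43.85  86.  ]] hinge [[672.88   1.5   75.  ]] bay [[561.06  51.87   8.  ]] knob shut [[ 706.26 -168.25   70.  ]]
[array([440.66, 264.97,  28.  ])]
[array([438.23, 266.72,  28.  ])]
```

```bash
cat >> h.py <<'E'
from scipy.spatial.transform import Rotation as Ro
YAW=np.radians(11.1); B0=np.array([574.8,-17.8,0])
BR=Ro.from_euler('z',YAW).as_matrix()
def b2w(x): return B0+BR@np.array(x,float)
def w2b(x): return BR.T@(np.array(x,float)-B0)
RH=BR@np.array([[0,0,1],[-1,0,0],[0,-1,0.]])   # jaws along box x, pointing down
def to(pos,R,st=None,dec=4):
    st=st or env.get_state();R0=np.array(st['ee_rot']);d=R0.T@(np.array(pos)-np.array(st['position']))/1000
    rv=Ro.from_matrix(R0.T@R).as_rotvec(degrees=True);print('MOVE',np.round(d,dec).tolist(),np.round(rv,1).tolist())
E
python3 - <<'E'
from h import *
to([400,0,200],RH)
E
```

```text
MOVE [0.3897, 0.0313, -0.4346] [0.0, 65.8, 0.0]
```

>>> send_rows:
  targets: [0.39, 0.39, 0.031, -0.435, 0, 65.8, 0, 0.39, 0.39, 0.031, -0.435, 0, 65.8, 0, 0.39, 0.39, 0.031, -0.435, 0, 65.8, 0, 0.39, 0.39, 0.031, -0.435, 0, 65.8, 0, 0.39, 0.39, 0.031, -0.435, 0, 65.8, 0, 0.39, 0.39, 0.031, -0.435, 0, 65.8, 0, 0.39, 0.39, 0.031, -0.435, 0, 65.8, 0, 0.39, 0.39, 0.031, -0.435, 0, 65.8, 0, 0.39, 0.39, 0.031, -0.435, 0, 65.8, 0, 0.39, 0.39, 0.031, -0.435, 0, 65.8, 0]
  grip_force: 25

```text
time_s: 2.03
position: [314.8, 154.8, 210.0]
ee_rot: [[0.19, 0.001, 0.982], [-0.982, 0.0, 0.19], [-0.0, -1.0, 0.001]]
contact_force: [1.6, 0.9, 0.5]
gripper_width: 26.0
```

Run:
```python
from h import *
st=pr(); to([442.3,-43.9,165],RH,st)
```

```text
t 2.0333 pos [314.83 154.79 209.97] F [1.57 0.85 0.53] w 25.97199687733999 q [ 12.8   -1.66 -25.99  65.62   0.    91.84]
[[ 0.19  0.    0.98]
 [-0.98  0.    0.19]
 [-0.   -1.    0.  ]]
MOVE [0.2193, 0.045, 0.0873] [-0.1, -0.1, -0.0]
```

>>> send_rows:
  targets: [0.39, 0.219, 0.045, 0.087, 0, 0, 0, 0.39, 0.219, 0.045, 0.087, 0, 0, 0, 0.39, 0.219, 0.045, 0.087, 0, 0, 0, 0.39, 0.219, 0.045, 0.087, 0, 0, 0, 0.39, 0.219, 0.045, 0.087, 0, 0, 0, 0.39, 0.219, 0.045, 0.087, 0, 0, 0, 0.39, 0.219, 0.045, 0.087, 0, 0, 0, 0.39, 0.219, 0.045, 0.087, 0, 0, 0, 0.39, 0.219, 0.045, 0.087, 0, 0, 0, 0.39, 0.219, 0.045, 0.087, 0, 0, 0]

```text
time_s: 2.87
position: [441.4, -42.9, 165.3]
ee_rot: [[0.191, 0.001, 0.982], [-0.982, 0.0, 0.191], [-0.0, -1.0, 0.001]]
contact_force: [-0.1, -0.5, 0.6]
gripper_width: 25.9
```

Run:
```python
from h import *
st=pr(); s=viewer.snapshot('wrist'); save(s,'w1')
for k in spotter.place_of('lid_handle','wrist')[:2]: print(k['point'],k['conf'],atz(s,k['point'],86,st),w2b(atz(s,k['point'],86,st)))
to([442.3,-43.9,73],RH,st)
```

```text
t 2.8667 pos [441.45 -42.85 165.28] F [-0.14 -0.55  0.61] w 25.863378158772747 q [-16.12   9.03 -21.44  59.47   0.04  62.87]
[[ 0.19  0.    0.98]
 [-0.98  0.    0.19]
 [-0.   -1.    0.  ]]
[258.3, 197.6] 0.91 [444.1  -41.63  86.  ] [-132.85    1.78   86.  ]
[171.3, 367.3] 0.44 [ 385.32 -271.78   86.  ] [-234.83 -212.75   86.  ]
MOVE [0.0012, 0.0923, 0.0005] [-0.1, -0.1, -0.0]
```

View pics/w1.png

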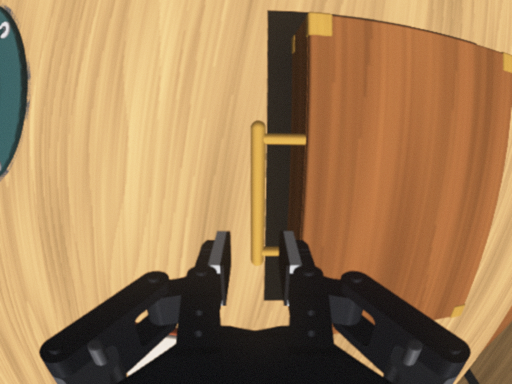

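The bar shows upright at col ~258, rows 120–265, centred between the fingers and parallel to them, so I'll descend and pinch.

>>> send_rows:
  targets: [0.39, 0.001, 0.03, 0.002, 0, 0, 0, 0.39, 0.001, 0.06, 0.002, 0, 0, 0, 0.39, 0.001, 0.08, 0.002, 0, 0, 0, 0.39, 0.001, 0.091, 0.002, 0, 0, 0, 0.39, 0.001, 0.091, 0.002, 0, 0, 0, 0.9, 0.001, 0.091, 0.002, 0, 0, 0, 1, 0.001, 0.091, 0.002, 0, 0, 0, 1, 0.001, 0.091, 0.002, 0, 0, 0, 1, 0.001, 0.091, 0.002, 0, 0, 0, 1, 0.001, 0.091, 0.002, 0, 0, 0]
  grip_force: 30

```text
time_s: 3.8
position: [443.8, -43.0, 75.1]
ee_rot: [[0.192, 0.002, 0.981], [-0.981, 0.001, 0.192], [-0.0, -1.0, 0.002]]
contact_force: [-5.5, 4.9, 5.6]
gripper_width: 9.7
```

```bash
cat >> h.py <<'E'
def arc(ths,th0,st=None):
    # shifts following the handle arc from th0 to ths (rad), gripper kept at its orientation
    st=st or env.get_state();R0=np.array(st['ee_rot']);p0=2.68*np.pi/180
    f=lambda t:235.3*np.array([-np.cos(t+p0),0,np.sin(t+p0)])
    for t in ths: print(round(t,2),np.round(R0.T@BR@(f(t)-f(th0))/1000,4).tolist())
E
python3 - <<'E'
from h import *
st=pr(); print(w2b(st['position'])); arc(np.arange(.05,.51,.05),0,st)
E
```

```text
t 3.8 pos [443.84 -43.04  75.09] F [-5.48  4.92  5.63] w 9.741281142099737 q [-16.07  13.87 -30.88  45.15   0.07  62.87]
[[ 0.19  0.    0.98]
 [-0.98  0.    0.19]
 [-0.   -1.    0.  ]]
[-133.36    0.44   75.09]
0.05 [-0.0, -0.0117, 0.0009]
0.1 [-0.0, -0.0234, 0.0023]
0.15 [-0.0, -0.035, 0.0044]
0.2 [-0.0, -0.0465, 0.007]
0.25 [-0.0, -0.0578, 0.0102]
0.3 [-0.0, -0.0689, 0.0139]
0.35 [-0.0, -0.0799, 0.0182]
0.4 [-0.0, -0.0906, 0.023]
0.45 [-0.0, -0.1011, 0.0284]
0.5 [-0.0001, -0.1113, 0.0343]
```

>>> send_rows:
  targets: [1, 0, -0.012, 0.001, 0, 0, 0, 1, 0, -0.023, 0.002, 0, 0, 0, 1, 0, -0.035, 0.004, 0, 0, 0, 1, 0, -0.0465, 0.007, 0, 0, 0, 1, 0, -0.058, 0.01, 0, 0, 0, 1, 0, -0.069, 0.014, 0, 0, 0, 1, 0, -0.08, 0.018, 0, 0, 0, 1, 0, -0.0905, 0.023, 0, 0, 0, 1, 0, -0.101, 0.0285, 0, 0, 0, 1, 0, -0.111, 0.0345, 0, 0, 0]

```text
time_s: 4.63
position: [476.1, -36.8, 186.9]
ee_rot: [[0.191, -0.0, 0.982], [-0.982, -0.001, 0.191], [0.001, -1.0, -0.001]]
contact_force: [-11.0, -4.2, 2.2]
gripper_width: 9.5
```

Run:
```python
from h import *
st=pr(); print(w2b(st['position'])); arc(np.arange(.55,1.01,.05),0.5,st)
```

```text
t 4.6333 pos [476.14 -36.77 186.94] F [-11.04  -4.15   2.22] w 9.498371606065799 q [-14.18  11.57 -14.61  63.84  -0.05  64.79]
[[ 0.19 -0.    0.98]
 [-0.98 -0.    0.19]
 [ 0.   -1.   -0.  ]]
[-100.47    0.38  186.94]
0.55 [-0.0, -0.0099, 0.0064]
0.6 [-0.0, -0.0195, 0.0132]
0.65 [-0.0, -0.0287, 0.0205]
0.7 [-0.0, -0.0375, 0.0283]
0.75 [-0.0, -0.0459, 0.0365]
0.8 [-0.0, -0.054, 0.0451]
0.85 [-0.0, -0.0615, 0.0541]
0.9 [-0.0, -0.0686, 0.0635]
0.95 [-0.0, -0.0753, 0.0732]
1.0 [-0.0, -0.0814, 0.0832]
```

>>> send_rows:
  targets: [1, 0, -0.0107, 0.005, 0, 0, 0, 1, 0, -0.0204, 0.0118, 0, 0, 0, 1, 0, -0.0297, 0.0191, 0, 0, 0, 1, 0, -0.0386, 0.027, 0, 0, 0, 1, 0, -0.047, 0.0352, 0, 0, 0, 1, 0, -0.0552, 0.0439, 0, 0, 0, 1, 0, -0.0627, 0.053, 0, 0, 0, 1, 0, -0.0698, 0.0624, 0, 0, 0, 1, 0, -0.0766, 0.0722, 0, 0, 0, 1, 0, -0.0828, 0.0823, 0, 0, 0]

```text
time_s: 5.47
position: [556.8, -21.4, 271.2]
ee_rot: [[0.191, -0.0, 0.982], [-0.982, -0.002, 0.191], [0.002, -1.0, -0.001]]
contact_force: [-2.1, -2.3, -0.6]
gripper_width: 9.5
```

Run:
```python
from h import *
st=pr(); print(w2b(st['position']),BR.T@np.array(st['contact_force'])); arc(np.arange(1.02,1.21,.02),1.0,st)
```

```text
t 5.4667 pos [556.8  -21.38 271.18] F [-2.08 -2.3  -0.64] w 9.525741763788897 q [-10.51  17.87   7.44  79.55  -0.13  68.48]
[[ 0.19 -0.    0.98]
 [-0.98 -0.    0.19]
 [ 0.   -1.   -0.  ]]
[-18.35  -0.04 271.18] [-2.49 -1.85 -0.64]
1.02 [-0.0, -0.0023, 0.0041]
1.04 [-0.0, -0.0045, 0.0082]
1.06 [-0.0, -0.0067, 0.0124]
1.08 [-0.0, -0.0088, 0.0167]
1.1 [-0.0, -0.0107, 0.0209]
1.12 [-0.0, -0.0126, 0.0252]
1.14 [-0.0, -0.0145, 0.0296]
1.16 [-0.0, -0.0162, 0.034]
1.18 [-0.0, -0.0178, 0.0384]
1.2 [-0.0, -0.0194, 0.0428]
```

>>> send_rows:
  targets: [1, 0, -0.0023, 0.0041, 0, 0, 0, 1, 0, -0.0045, 0.0082, 0, 0, 0, 1, 0, -0.0067, 0.0124, 0, 0, 0, 1, 0, -0.0088, 0.0167, 0, 0, 0, 1, 0, -0.0107, 0.0209, 0, 0, 0, 1, 0, -0.0126, 0.0252, 0, 0, 0, 1, 0, -0.0145, 0.0296, 0, 0, 0, 1, 0, -0.0162, 0.034, 0, 0, 0, 1, 0, -0.017, 0.036, 0, 0, 0, 1, 0, -0.017, 0.036, 0, 0, 0]

```text
time_s: 6.3
position: [592.8, -14.5, 288.8]
ee_rot: [[0.191, 0.001, 0.982], [-0.982, -0.003, 0.191], [0.003, -1.0, 0.001]]
contact_force: [-2.9, -0.2, 7.6]
gripper_width: 9.0
```

Run:
```python
from h import *
st=pr(); print(w2b(st['position']),BR.T@np.array(st['contact_force'])); arc(np.arange(1.18,1.36,.01),1.17,st)
```

```text
t 6.3 pos [592.83 -14.51 288.81] F [-2.88 -0.25  7.6 ] w 9.013237029191613 q [-9.2  21.58 15.81 84.14 -0.14 69.79]
[[ 0.19  0.    0.98]
 [-0.98 -0.    0.19]
 [ 0.   -1.    0.  ]]
[ 18.33  -0.24 288.81] [-2.87  0.31  7.6 ]
1.18 [-0.0, -0.0008, 0.0022]
1.19 [-0.0, -0.0016, 0.0044]
1.2 [-0.0, -0.0023, 0.0067]
1.21 [-0.0, -0.0031, 0.0089]
1.22 [-0.0, -0.0038, 0.0111]
1.23 [-0.0, -0.0045, 0.0134]
1.24 [-0.0, -0.0052, 0.0156]
1.25 [-0.0, -0.0058, 0.0179]
1.26 [-0.0, -0.0064, 0.0202]
1.27 [-0.0, -0.007, 0.0224]
1.28 [-0.0, -0.0076, 0.0247]
1.29 [-0.0, -0.0082, 0.027]
1.3 [-0.0, -0.0087, 0.0293]
1.31 [-0.0, -0.0092, 0.0316]
1.32 [-0.0, -0.0097, 0.0339]
1.33 [-0.0, -0.0102, 0.0362]
1.34 [-0.0, -0.0106, 0.0385]
1.35 [-0.0, -0.011, 0.0408]
1.36 [-0.0, -0.0114, 0.0432]
```

>>> send_rows:
  targets: [1, 0, -0.0018, 0.0022, 0, 0, 0, 1, 0, -0.0026, 0.0044, 0, 0, 0, 1, 0, -0.0033, 0.0067, 0, 0, 0, 1, 0, -0.0041, 0.0089, 0, 0, 0, 1, 0, -0.0048, 0.0111, 0, 0, 0, 1, 0, -0.0055, 0.0134, 0, 0, 0, 1, 0, -0.0062, 0.0156, 0, 0, 0, 1, 0, -0.0068, 0.0179, 0, 0, 0, 1, 0, -0.0068, 0.0179, 0, 0, 0, 1, 0, -0.0068, 0.0179, 0, 0, 0]

```text
time_s: 7.13
position: [610.8, -11.0, 295.6]
ee_rot: [[0.191, 0.002, 0.982], [-0.982, -0.003, 0.191], [0.003, -1.0, 0.001]]
contact_force: [5.2, -1.6, -12.9]
gripper_width: 9.5
```

Run:
```python
from h import *
st=pr(); print(w2b(st['position']),BR.T@np.array(st['contact_force']));arc(np.arange(1.26,1.35,.01),1.25,st)
```

```text
t 7.1333 pos [610.8  -11.04 295.57] F [  5.22  -1.63 -12.95] w 9.483806355533126 q [-8.61 23.57 20.03 86.34 -0.13 70.37]
[[ 0.19  0.    0.98]
 [-0.98 -0.    0.19]
 [ 0.   -1.    0.  ]]
[ 36.63  -0.3  295.57] [  4.81  -2.6  -12.95]
1.26 [-0.0, -0.0006, 0.0023]
1.27 [-0.0, -0.0012, 0.0045]
1.28 [-0.0, -0.0018, 0.0068]
1.29 [-0.0, -0.0024, 0.0091]
1.3 [-0.0, -0.0029, 0.0114]
1.31 [-0.0, -0.0034, 0.0137]
1.32 [-0.0, -0.0039, 0.016]
1.33 [-0.0, -0.0043, 0.0183]
1.34 [-0.0, -0.0048, 0.0206]
1.35 [-0.0, -0.0052, 0.0229]
```

>>> send_rows:
  targets: [1, 0, 0.0001, 0.0023, 0, 0, 0, 1, 0, -0.0005, 0.0045, 0, 0, 0, 1, 0, -0.0011, 0.0068, 0, 0, 0, 1, 0, -0.0017, 0.0091, 0, 0, 0, 1, 0, -0.0022, 0.0114, 0, 0, 0, 1, 0, -0.0025, 0.0125, 0, 0, 0, 1, 0, -0.0025, 0.0125, 0, 0, 0, 1, 0, -0.0025, 0.0125, 0, 0, 0, 1, 0, -0.0025, 0.0125, 0, 0, 0, 1, 0, -0.0025, 0.0125, 0, 0, 0]

```text
time_s: 7.97
position: [623.6, -8.6, 298.9]
ee_rot: [[0.191, 0.004, 0.982], [-0.982, -0.003, 0.191], [0.003, -1.0, 0.003]]
contact_force: [-1.3, -1.8, 6.6]
gripper_width: 9.8
```

Run:
```python
from h import *
st=pr(); f=BR.T@np.array(st['contact_force']);print(w2b(st['position']),f, 'tang',f[0]*.967+f[2]*.25);arc(np.arange(1.31,1.47,.01),1.30,st)
s=viewer.snapshot('scene')
for q in('knuckle','stay_eye'): print(q,[(k['point'],k['conf']) for k in spotter.place_of(q,'scene')[:2]])
save(s,'s1')
cv2.imwrite('pics/s1c.png',cv2.resize(s['color'][70:270,130:330,::-1],(600,600),interpolation=cv2.INTER_CUBIC))
```

```text
t 7.9667 pos [623.55  -8.62 298.91] F [-1.34 -1.76  6.59] w 9.831486898447906 q [-8.21 24.96 22.83 87.64 -0.13 70.77]
[[ 0.19  0.    0.98]
 [-0.98 -0.    0.19]
 [ 0.   -1.    0.  ]]
[ 49.61  -0.38 298.91] [-1.66 -1.47  6.59] tang 0.043573776848103485
1.31 [-0.0, -0.0005, 0.0023]
1.32 [-0.0, -0.001, 0.0046]
1.33 [-0.0, -0.0014, 0.0069]
1.34 [-0.0, -0.0019, 0.0092]
1.35 [-0.0, -0.0023, 0.0115]
1.36 [-0.0, -0.0027, 0.0139]
1.37 [-0.0, -0.003, 0.0162]
1.38 [-0.0, -0.0034, 0.0185]
1.39 [-0.0, -0.0037, 0.0208]
1.4 [-0.0, -0.004, 0.0232]
1.41 [-0.0, -0.0043, 0.0255]
1.42 [-0.0, -0.0045, 0.0279]
1.43 [-0.0, -0.0047, 0.0302]
1.44 [-0.0, -0.005, 0.0325]
1.45 [-0.0, -0.0051, 0.0349]
1.46 [-0.0, -0.0053, 0.0372]
knuckle [([318.5, 293.6], 0.71)]
stay_eye [([163.3, 146.3], 0.6)]
```

View pics/s1c.png

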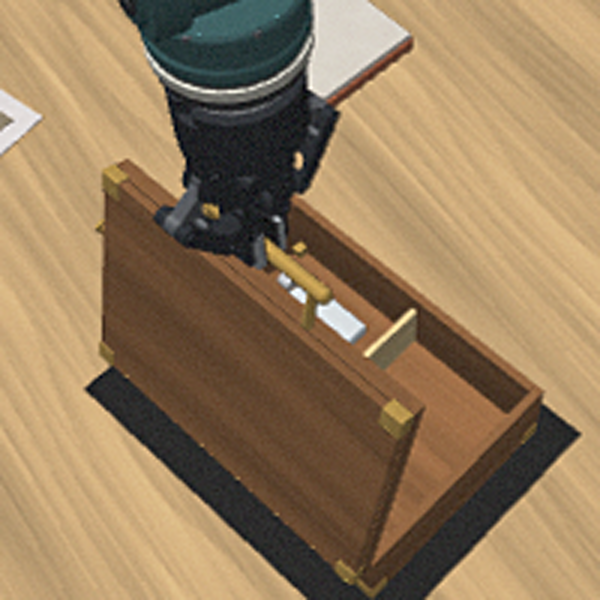

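Run:
```python
from h import *
s=viewer.snapshot('top');save(s,'t1')
for q in('knuckle','stay_eye'): print(q,[(k['point'],k['conf']) for k in spotter.place_of(q,'top')[:2]])
th=1.30
for yoff in(0,11):
  eye=np.array([100-130*np.cos(th)+yoff*np.sin(th),75+130*np.sin(th)+yoff*np.cos(th)])
  print('eye px',proj(s,b2w([eye[0],-152,eye[1]])))
  for d in(12,18,24,30,36):
    ft=np.array([-30,75-d]);v=eye-ft;L=np.linalg.norm(v);m=(eye+ft)/2
    # taut angle
    ts=np.linspace(1,1.7,701);E=np.array([100-130*np.cos(ts)+yoff*np.sin(ts),75+130*np.sin(ts)+yoff*np.cos(ts)]).T
    tt=ts[np.argmax(np.linalg.norm(E-ft,axis=1)>=190)]
    if L<190:
        h=np.sqrt(95**2-L*L/4);n=np.array([v[1],-v[0]])/L;k=m+n*h
        print(yoff,d,'taut',tt,'knuckle',k,'px',proj(s,b2w([k[0],-173,k[1]])))
    else: print(yoff,d,'taut',tt)
cv2.imwrite('pics/t1c.png',cv2.resize(s['color'][110:230,240:360,::-1],(600,600),interpolation=cv2.INTER_CUBIC))
```

```text
knuckle [([311.5, 151.4], 0.36)]
stay_eye [([304.0, 133.1], 0.48)]
eye px [305.29 139.93]
0 12 taut 1.5430000000000001 knuckle [ 54.79 105.84] px [309.27 150.71]
0 18 taut 1.492 knuckle [ 51.2 106.3] px [309.54 151.77]
0 24 taut 1.439 knuckle [ 46.67 107.09] px [309.89 153.09]
0 30 taut 1.385 knuckle [ 40.67 108.49] px [310.38 154.83]
0 36 taut 1.33 knuckle [ 31.41 111.49] px [311.16 157.44]
eye px [304.6  136.15]
11 12 taut 1.455 knuckle [ 51.81 111.29] px [309.69 151.15]
11 18 taut 1.403 knuckle [ 46.96 112.7 ] px [310.1  152.53]
11 24 taut 1.351 knuckle [ 40.01 115.21] px [310.69 154.46]
11 30 taut 1.297
11 36 taut 1.242
```

View pics/t1c.png

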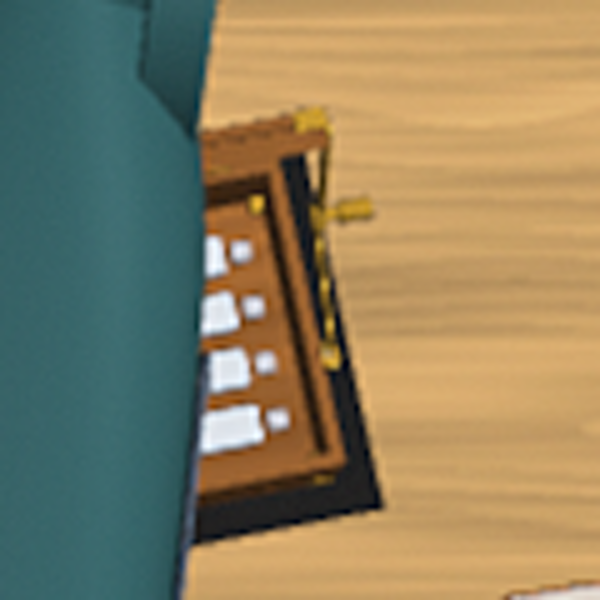

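The knob shows at top-camera pixel (310.6, 151.6) with the stay still well bent, which predicts it will pull taut at about 1.44 rad. I'll advance to 1.38.

>>> send_rows:
  targets: [1, 0, -0.0009, 0.0023, 0, 0, 0, 1, 0, -0.0014, 0.0046, 0, 0, 0, 1, 0, -0.0018, 0.0069, 0, 0, 0, 1, 0, -0.0023, 0.0092, 0, 0, 0, 1, 0, -0.0027, 0.0115, 0, 0, 0, 1, 0, -0.0031, 0.0139, 0, 0, 0, 1, 0, -0.0034, 0.0162, 0, 0, 0, 1, 0, -0.0038, 0.0185, 0, 0, 0, 1, 0, -0.0039, 0.0195, 0, 0, 0, 1, 0, -0.0039, 0.0195, 0, 0, 0]

```text
time_s: 9.1
position: [643.1, -4.9, 303.1]
ee_rot: [[0.191, 0.004, 0.982], [-0.982, -0.003, 0.191], [0.004, -1.0, 0.004]]
contact_force: [1.0, -3.1, -0.6]
gripper_width: 9.4
```

```bash
cat >> h.py <<'E'
def feel(th):
    st=pr(); f=BR.T@np.array(st['contact_force']);a=th+.0468;print('box pos',w2b(st['position']),'f',f,'tang',f[0]*np.sin(a)+f[2]*np.cos(a));return st
E
python3 - <<'E'
from h import *
st=feel(1.38);arc(np.arange(1.39,1.47,.01),1.38,st)
E
```

```text
t 9.1 pos [643.11  -4.86 303.05] F [ 0.98 -3.09 -0.59] w 9.4041006178315 q [-7.63 27.27 27.38 89.84 -0.12 71.35]
[[ 0.19  0.    0.98]
 [-0.98 -0.    0.19]
 [ 0.   -1.    0.  ]]
box pos [ 69.52  -0.45 303.05] f [ 0.37 -3.23 -0.59] tang 0.27814213212982664
1.39 [-0.0, -0.0003, 0.0023]
1.4 [-0.0, -0.0006, 0.0047]
1.41 [-0.0, -0.0009, 0.007]
1.42 [-0.0, -0.0011, 0.0093]
1.43 [-0.0, -0.0014, 0.0117]
1.44 [-0.0, -0.0016, 0.014]
1.45 [-0.0, -0.0017, 0.0164]
1.46 [-0.0, -0.0019, 0.0187]
1.47 [-0.0, -0.002, 0.0211]
```

>>> send_rows:
  targets: [1, 0, -0.0003, 0.0023, 0, 0, 0, 1, 0, -0.0006, 0.0047, 0, 0, 0, 1, 0, -0.0008, 0.0065, 0, 0, 0, 1, 0, -0.001, 0.008, 0, 0, 0, 1, 0, -0.001, 0.008, 0, 0, 0, 1, 0, -0.001, 0.008, 0, 0, 0, 1, 0, -0.001, 0.008, 0, 0, 0, 1, 0, -0.001, 0.008, 0, 0, 0, 1, 0, -0.001, 0.008, 0, 0, 0, 1, 0, -0.001, 0.008, 0, 0, 0]

```text
time_s: 9.93
position: [650.9, -3.4, 304.1]
ee_rot: [[0.191, 0.004, 0.982], [-0.982, -0.003, 0.191], [0.004, -1.0, 0.004]]
contact_force: [-2.8, -4.2, 2.2]
gripper_width: 9.2
```

Run:
```python
from h import *
st=feel(1.415);arc(np.arange(1.42,1.47,.01),1.41,st)
```

```text
t 9.9333 pos [650.89  -3.37 304.13] F [-2.85 -4.16  2.17] w 9.195619257010039 q [-7.41 28.24 29.22 90.71 -0.13 71.57]
[[ 0.19  0.    0.98]
 [-0.98 -0.    0.19]
 [ 0.   -1.    0.  ]]
box pos [ 77.44  -0.49 304.13] f [-3.6  -3.53  2.17] tang -3.3394725883650205
1.42 [-0.0, -0.0002, 0.0023]
1.43 [-0.0, -0.0005, 0.0047]
1.44 [-0.0, -0.0007, 0.007]
1.45 [-0.0, -0.0008, 0.0094]
1.46 [-0.0, -0.001, 0.0117]
1.47 [-0.0, -0.0011, 0.0141]
```

>>> send_rows:
  targets: [1, 0, -0.0002, 0.001, 0, 0, 0, 1, 0, -0.0003, 0.002, 0, 0, 0, 1, 0, -0.0003, 0.003, 0, 0, 0, 1, 0, -0.0003, 0.003, 0, 0, 0, 1, 0, -0.0003, 0.003, 0, 0, 0, 1, 0, -0.0003, 0.003, 0, 0, 0, 1, 0, -0.0003, 0.003, 0, 0, 0, 1, 0, -0.0003, 0.003, 0, 0, 0, 1, 0, -0.0003, 0.003, 0, 0, 0, 1, 0, -0.0003, 0.003, 0, 0, 0]

```text
time_s: 10.77
position: [652.8, -3.0, 304.4]
ee_rot: [[0.191, 0.002, 0.982], [-0.982, -0.003, 0.191], [0.004, -1.0, 0.002]]
contact_force: [-9.8, -6.5, 3.1]
gripper_width: 9.6
```

Run:
```python
from h import *
st=feel(1.425)
s=viewer.snapshot('top');save(s,'t2')
print([(k['point'],k['conf']) for k in spotter.place_of('knuckle','top')[:2]])
cv2.imwrite('pics/t2c.png',cv2.resize(s['color'][110:230,240:360,::-1],(600,600),interpolation=cv2.INTER_CUBIC))
for y in ([20,135],[5,145],[0,140],[-5,135]): print(y,proj(s,b2w([y[0],-173,y[1]])))
```

```text
t 10.7667 pos [652.85  -3.02 304.42] F [-9.81 -6.48  3.05] w 9.596875511643505 q [-7.33 28.58 29.87 91.13 -0.17 71.66]
[[ 0.19  0.    0.98]
 [-0.98 -0.    0.19]
 [ 0.   -1.    0.  ]]
box pos [ 79.43  -0.53 304.42] f [-10.87  -4.47   3.05] tang -10.516681258899608
[([310.3, 158.2], 0.42)]
[20, 135] [312.96 159.08]
[5, 145] [314.49 163.03]
[0, 140] [314.64 165.02]
[-5, 135] [314.79 167.  ]
```

>>> send_rows:
  targets: [0.4, 0, 0, -0.001, 0, 0, 0, 0.4, 0, 0, -0.002, 0, 0, 0, 0.4, 0, 0, -0.002, 0, 0, 0, 0.4, 0, 0, -0.002, 0, 0, 0, 0.4, 0, -0.02, -0.002, 0, 0, 0, 0.4, 0, -0.04, -0.002, 0, 0, 0, 0.4, 0, -0.07, -0.002, 0, 0, 0, 0.4, 0, -0.09, -0.04, 0, 0, 0, 0.4, 0, -0.09, -0.08, 0, 0, 0, -0.5, 0, -0.09, -0.12, 0, 0, 0]

```text
time_s: 11.7
position: [534.9, -25.8, 394.2]
ee_rot: [[0.192, 0.004, 0.981], [-0.981, -0.003, 0.192], [0.004, -1.0, 0.004]]
contact_force: [0.9, -0.2, 0.7]
gripper_width: 35.9
```

Run:
```python
from h import *
st=pr()
s=viewer.snapshot('top');save(s,'t3')
print([(k['point'],k['conf']) for k in spotter.place_of('knuckle','top')[:2]])
print([(k['point'],k['conf']) for k in spotter.place_of('stay_eye','top')[:2]])
print([(k['point'],k['conf']) for k in spotter.place_of('lid_handle','top')[:2]])
cv2.imwrite('pics/t3c.png',cv2.resize(s['color'][100:240,200:360,::-1],(685,600),interpolation=cv2.INTER_CUBIC))
for th in (1.36,1.38,1.40,1.42,1.44):
  a=th+.0468;print(th,proj(s,b2w([100-235.3*np.cos(a),0,75+235.3*np.sin(a)])))
to([439.5,266,150],np.array([[.97,0,.23],[-.23,0,.97],[0,-1,0]]),st)
```

```text
t 11.7 pos [534.94 -25.77 394.2 ] F [ 0.88 -0.18  0.67] w 35.94334435341465 q [-11.4   16.86  25.06  97.91  -0.14  67.55]
[[ 0.19  0.    0.98]
 [-0.98 -0.    0.19]
 [ 0.   -1.    0.  ]]
[([312.0, 160.6], 0.36)]
[]
[]
1.36 [253.63 140.48]
1.38 [253.28 138.73]
1.4 [252.93 136.99]
1.42 [252.58 135.25]
1.44 [252.23 133.52]
MOVE [-0.3057, 0.2428, -0.0387] [-0.0, -65.6, 0.3]
```

View pics/t3c.png

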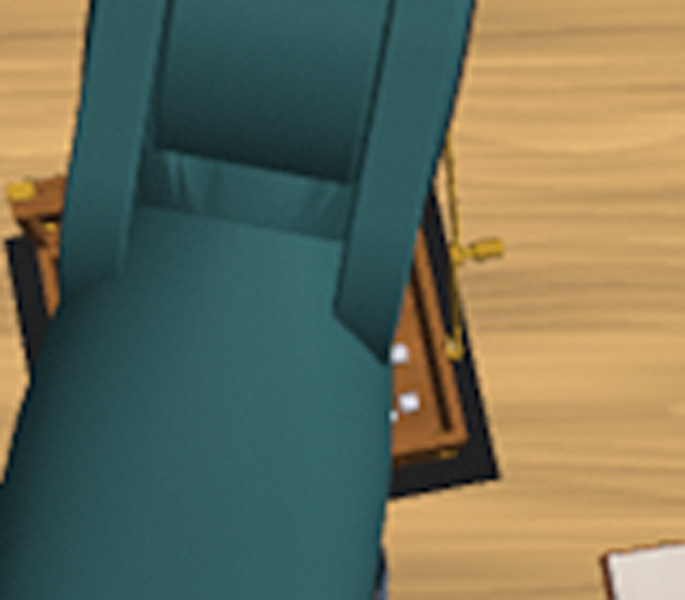

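>>> send_rows:
  targets: [-1, -0.306, 0.243, -0.039, 0, -65.6, 0, -1, -0.306, 0.243, -0.039, 0, -65.6, 0, -1, -0.306, 0.243, -0.039, 0, -65.6, 0, -1, -0.306, 0.243, -0.039, 0, -65.6, 0, -1, -0.306, 0.243, -0.039, 0, -65.6, 0, -1, -0.306, 0.243, -0.039, 0, -65.6, 0, -1, -0.306, 0.243, -0.039, 0, -65.6, 0, -1, -0.306, 0.243, -0.039, 0, -65.6, 0, -1, -0.306, 0.243, -0.039, 0, -65.6, 0, -1, -0.306, 0.243, -0.039, 0, -65.6, 0]

```text
time_s: 12.73
position: [437.1, 269.9, 147.5]
ee_rot: [[0.975, 0.001, 0.222], [-0.222, -0.004, 0.975], [0.002, -1.0, -0.003]]
contact_force: [0.5, -1.1, -0.3]
gripper_width: 85.3
```

Run:
```python
from h import *
st=pr()
w=viewer.snapshot('wrist')
for k in spotter.place_of('jar_mid','wrist')[:4]: print('jar',np.array(k['point']),k['conf'],atz(w,k['point'],28,st))
s=viewer.snapshot('top');save(s,'t4')
for q in('knuckle','stay_eye','lid_handle','lid_hinge'): print(q,[(k['point'],k['conf']) for k in spotter.place_of(q,'top')[:2]])
S=viewer.snapshot('scene')
for q in('knuckle','stay_eye','lid_handle'): print(q,[(k['point'],k['conf']) for k in spotter.place_of(q,'scene')[:2]])
for th in (1.36,1.38,1.40,1.42,1.44):
  a=th+.0468;X=b2w([100-235.3*np.cos(a),0,75+235.3*np.sin(a)]);print(th,proj(s,X),proj(S,X))
cv2.imwrite('pics/t4c.png',np.vstack([cv2.resize(s['color'][110:210,235:345,::-1],(660,600),interpolation=cv2.INTER_CUBIC)]))
RJ=np.array([[.973,0,.23],[-.23,0,.973],[0,-1,0]])
to([439.5,266,34],RJ,st)
```

```text
t 12.7333 pos [437.11 269.92 147.51] F [ 0.52 -1.15 -0.31] w 85.28794808527815 q [ 22.72  16.37 -14.34  59.32  -0.2   35.55]
[[ 0.98  0.    0.22]
 [-0.22 -0.    0.98]
 [ 0.   -1.   -0.  ]]
jar [247.9 187.5] 0.59 [439.5 263.3  28. ]
knuckle [([311.2, 159.8], 0.56), ([172.0, 190.1], 0.24)]
stay_eye [([301.9, 129.5], 0.73)]
lid_handle [([253.9, 135.3], 0.79)]
lid_hinge [([256.0, 150.5], 0.95)]
knuckle [([318.2, 295.1], 0.56), ([179.4, 141.2], 0.52)]
stay_eye [([157.4, 143.3], 0.85)]
lid_handle [([209.2, 160.6], 0.9)]
1.36 [253.63 140.48] [212.46 154.08]
1.38 [253.28 138.73] [210.65 155.4 ]
1.4 [252.93 136.99] [208.83 156.75]
1.42 [252.58 135.25] [207.   158.15]
1.44 [252.23 133.52] [205.16 159.58]
MOVE [0.003, 0.1135, -0.0029] [0.2, 0.5, 0.1]
```

View pics/t4c.png

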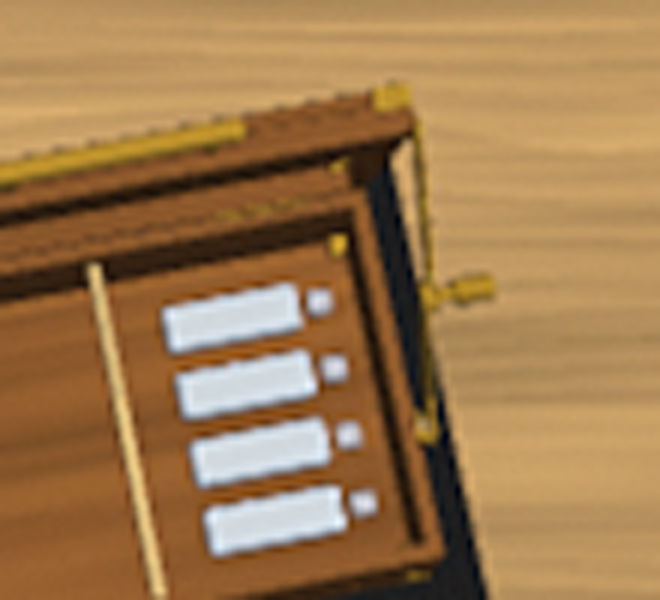

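Run:
```python
from h import *
s=viewer.snapshot('top');S=viewer.snapshot('scene')
for p in([311.2,159.8],[314,158]): X,e=tri([ray(s,p),ray(S,[179.4,141.2])]);print(X,w2b(X),e)
X,e=tri([ray(s,[301.9,129.5]),ray(S,[157.4,143.3])]);print('eye',w2b(X),e)
for th,d in((1.42,15),(1.40,17),(1.40,15)):
  eye=np.array([100-130*np.cos(th)+11*np.sin(th),75+130*np.sin(th)+11*np.cos(th)]);ft=np.array([-30,75-d]);v=eye-ft;L=np.linalg.norm(v);n=np.array([v[1],-v[0]])/L
  print(th,d,'L',L,'eye',eye)
  for h in(-14,0,14,25):
    k=(eye+ft)/2+n*h;print(h,k,proj(s,b2w([k[0],-173,k[1]])),proj(S,b2w([k[0],-173,k[1]])))
cv2.imwrite('pics/s4c.png',cv2.resize(S['color'][90:240,130:290,::-1],(640,600),interpolation=cv2.INTER_CUBIC))
```

```text
[ 629.34 -181.63  136.94] [  21.98 -171.26  136.94] [np.float64(5.3549824866191775), np.float64(5.354982486619242)]
[ 631.86 -187.53  133.89] [  23.31 -177.54  133.89] [np.float64(0.6462684322524899), np.float64(0.6462684322522877)]
eye [  91.11 -146.34  228.23] [np.float64(2.4821425187640194), np.float64(2.482142518763882)]
1.42 15 L 189.21215457505232 eye [ 91.35 205.18]
-14 [ 19.93 141.57] [313.24 158.56] [181.45 139.64]
0 [ 30.67 132.59] [312.08 155.91] [178.74 144.48]
14 [ 41.41 123.61] [310.93 153.31] [176.05 149.27]
25 [ 49.85 116.56] [310.04 151.3 ] [173.96 153.01]
1.4 17 L 188.95171953632104 eye [ 88.74 204.98]
-14 [ 18.48 140.29] [313.29 159.12] [181.99 139.58]
0 [ 29.37 131.49] [312.13 156.42] [179.22 144.41]
14 [ 40.26 122.69] [310.98 153.75] [176.48 149.19]
25 [ 48.82 115.78] [310.08 151.69] [174.33 152.93]
1.4 15 L 187.40021318518 eye [ 88.74 204.98]
-14 [ 18.54 141.36] [313.34 159.01] [181.9  139.34]
0 [ 29.37 132.49] [312.17 156.33] [179.15 144.17]
14 [ 40.2  123.62] [311.02 153.69] [176.43 148.96]
25 [ 48.71 116.65] [310.13 151.65] [174.3 152.7]
```

>>> send_rows:
  targets: [-1, 0.003, 0.03, -0.004, 0, 0.5, 0, -1, 0.003, 0.06, -0.004, 0, 0.5, 0, -1, 0.003, 0.09, -0.004, 0, 0.5, 0, -1, 0.003, 0.113, -0.004, 0, 0.5, 0, -1, 0.003, 0.113, -0.004, 0, 0.5, 0, 0.3, 0.003, 0.113, -0.004, 0, 0.5, 0, 1, 0.003, 0.113, -0.004, 0, 0.5, 0, 1, 0.003, 0.113, -0.004, 0, 0.5, 0, 1, 0.003, 0.113, -0.004, 0, 0.5, 0, 1, 0.003, 0.113, -0.004, 0, 0.5, 0]
  grip_force: 30

```text
time_s: 14.22
position: [442.2, 261.7, 39.5]
ee_rot: [[0.97, 0.007, 0.241], [-0.241, -0.002, 0.97], [0.007, -1.0, -0.0]]
contact_force: [-0.3, -0.2, 8.9]
gripper_width: 38.9
```

View pics/s4c.png

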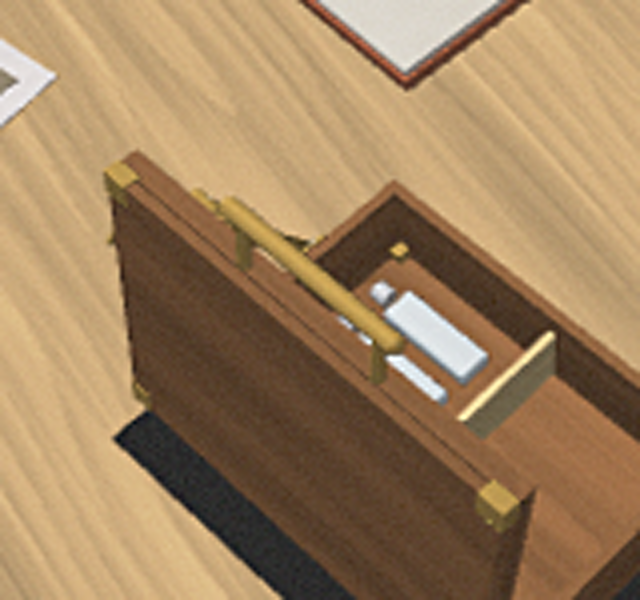

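Both cameras put the knob at the locked, over-centre position (scene pixel ~(181,141)). The grip took only the jar's cap, with a width of 38.9 mm, so I'll regrip lower.

>>> send_rows:
  targets: [-0.6, 0, 0, 0, 0, 0, 0, -0.8, 0, 0, 0, 0, 0, 0, -0.8, -0.002, 0.005, 0.001, 0, 0, 0, -0.8, -0.002, 0.014, 0.001, 0, 0, 0, -0.8, -0.002, 0.021, 0.001, 0, 0, 0, -0.8, -0.002, 0.021, 0.001, 0, 0, 0, 0.4, -0.002, 0.021, 0.001, 0, 0, 0, 1, -0.002, 0.021, 0.001, 0, 0, 0, 1, -0.002, 0.021, 0.001, 0, 0, 0, 1, -0.002, 0.021, 0.001, 0, 0, 0]
  grip_force: 30

```text
time_s: 15.05
position: [440.7, 263.2, 18.8]
ee_rot: [[0.97, 0.007, 0.241], [-0.241, -0.002, 0.97], [0.007, -1.0, -0.0]]
contact_force: [-0.2, -0.0, 2.3]
gripper_width: 41.7
```

Run:
```python
from h import *
st=pr()
to([430,240,170],np.array(st['ee_rot']),st)
```

```text
t 15.05 pos [440.72 263.17  18.81] F [-0.22 -0.03  2.28] w 41.65504872598661 q [ 21.89  23.11 -26.93  39.62  -0.27  35.86]
[[ 0.97  0.01  0.24]
 [-0.24 -0.    0.97]
 [ 0.01 -1.   -0.  ]]
MOVE [-0.0037, -0.1512, -0.0251] [0.0, 0.0, 0.0]
```

Run:
```python
from h import *
st=env.get_state()
RB=BR@np.array([[1,0,0],[0,0,1],[0,-1,0.]])
to(b2w([-25,71,160]),RB,st)
```

```text
MOVE [0.1463, -0.14, -0.1866] [0.1, -25.1, 0.4]
```

>>> send_rows:
  targets: [1, 0, -0.02, 0, 0, 0, 0, 1, 0, -0.055, 0, 0, 0, 0, 1, 0, -0.095, 0, 0, 0, 0, 1, 0.02, -0.13, -0.03, 0, -4, 0, 1, 0.04, -0.14, -0.06, 0, -8, 0, 1, 0.065, -0.14, -0.09, 0, -13, 0, 1, 0.09, -0.14, -0.12, 0, -17, 0, 1, 0.11, -0.14, -0.15, 0, -21, 0, 1, 0.135, -0.14, -0.175, 0, -24, 0, 1, 0.146, -0.14, -0.187, 0, -25.1, 0.4]

```text
time_s: 15.88
position: [537.8, 43.4, 160.2]
ee_rot: [[0.981, 0.002, -0.194], [0.194, -0.003, 0.981], [0.001, -1.0, -0.003]]
contact_force: [-0.1, 0.4, -1.4]
gripper_width: 41.7
```

Run:
```python
from h import *
st=pr()
w=viewer.snapshot('wrist');save(w,'w2')
s=viewer.snapshot('scene');save(s,'s5')
a=cv2.resize(w['color'],(512,384));b=cv2.resize(s['color'][90:260,130:400],(512,322),interpolation=cv2.INTER_CUBIC)
cv2.imwrite('pics/c5.png',cv2.resize(np.vstack([a,b])[:,:,::-1],(435,600)))
RB=BR@np.array([[1,0,0],[0,0,1],[0,-1,0.]])
print(w2b(st['position']));to(b2w([-25,71,30]),RB,st)
```

```text
t 15.8833 pos [537.76  43.38 160.2 ] F [-0.14  0.43 -1.41] w 41.67003899035811 q [ -3.97  18.22  -9.48  62.2   -0.14 -15.15]
[[ 0.98  0.   -0.19]
 [ 0.19 -0.    0.98]
 [ 0.   -1.   -0.  ]]
[-24.57  67.16 160.2 ]
MOVE [-0.0006, 0.1302, 0.0042] [0.2, 0.1, 0.1]
```

View pics/c5.png

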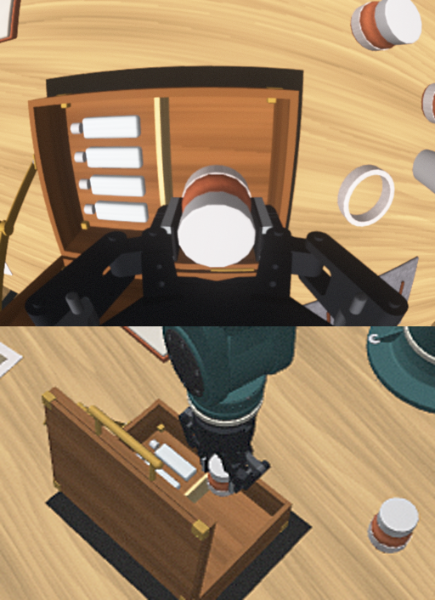

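The jar hangs upright over the bay, clear of the partition and walls, so I'll lower it.

>>> send_rows:
  targets: [1, 0, 0.03, 0.003, 0, 0, 0, 1, 0, 0.06, 0.003, 0, 0, 0, 1, 0, 0.085, 0.003, 0, 0, 0, 1, 0, 0.1, 0.003, 0, 0, 0, 1, 0, 0.11, 0.003, 0, 0, 0, 1, 0, 0.118, 0.003, 0, 0, 0, 1, 0, 0.124, 0.003, 0, 0, 0, 1, 0, 0.128, 0.003, 0, 0, 0, 1, 0, 0.131, 0.003, 0, 0, 0, 1, 0, 0.131, 0.003, 0, 0, 0]

```text
time_s: 16.82
position: [537.3, 47.0, 29.5]
ee_rot: [[0.982, 0.001, -0.191], [0.191, -0.002, 0.982], [0.001, -1.0, -0.003]]
contact_force: [-1.2, 0.0, 1.9]
gripper_width: 41.6
```

>>> send_rows:
  targets: [1, 0, 0.001, 0, 0, 0, 0, 1, 0, 0.002, 0, 0, 0, 0, 1, 0, 0.003, 0, 0, 0, 0, 1, 0, 0.003, 0, 0, 0, 0, 1, 0, 0.003, 0, 0, 0, 0, 0.3, 0, 0.002, 0, 0, 0, 0, -0.1, 0, 0.002, 0, 0, 0, 0, -0.4, 0, 0.002, 0, 0, 0, 0, -0.4, 0, 0.002, 0, 0, 0, 0, -0.4, 0, 0.002, 0, 0, 0, 0]

```text
time_s: 17.65
position: [537.5, 47.0, 27.6]
ee_rot: [[0.982, 0.002, -0.191], [0.191, -0.002, 0.982], [0.001, -1.0, -0.003]]
contact_force: [0.8, 1.1, -0.3]
gripper_width: 59.8
```

>>> send_rows:
  targets: [-0.4, 0, -0.03, 0, 0, 0, 0, -0.4, 0, -0.07, 0, 0, 0, 0, -0.4, 0, -0.11, 0, 0, 0, 0, 1, 0, -0.15, 0, 0, 0, 0, 1, -0.02, -0.19, -0.04, 0, 0, 0, 1, -0.04, -0.21, -0.08, 0, 0, 0, 1, -0.06, -0.21, -0.12, 0, 0, 0, 1, -0.06, -0.21, -0.16, 0, 0, 0, 1, -0.06, -0.21, -0.2, 0, 0, 0, 1, -0.06, -0.21, -0.24, 0, 0, 0]

```text
time_s: 18.48
position: [520.3, -183.0, 238.7]
ee_rot: [[0.982, 0.003, -0.191], [0.191, -0.003, 0.982], [0.002, -1.0, -0.003]]
contact_force: [1.5, 0.2, 0.5]
gripper_width: -0.1
```

```bash
cat >> h.py <<'E'
RB=BR@np.array([[1,0,0],[0,0,1],[0,-1,0.]])
def RL(L): return BR@Ro.from_euler('x',L,degrees=True).as_matrix()@BR.T@RB
E
python3 - <<'E'
from h import *
st=pr(); print(w2b(st['position']), 'point dir box',BR.T@RL(30)[:,1])
w=viewer.snapshot('scene')
print([(k['point'],k['conf'],w2b(atz(w,k['point'],36))) for k in spotter.place_of('jar_mid','scene')[:4]])
t=viewer.snapshot('top')
print([(k['point'],k['conf'],w2b(atz(t,k['point'],36))) for k in spotter.place_of('jar_mid','top')[:4]])
print([(k['point'],k['conf']) for k in spotter.place_of('knuckle','top')[:2]])
to(b2w([-35,-180,190]),RL(30),st)
E
```

```text
t 18.4833 pos [ 520.27 -183.03  238.73] F [1.48 0.16 0.45] w -0.10172382549863765 q [-27.81  17.44   1.8   74.14  -0.08 -38.79]
[[ 0.98  0.   -0.19]
 [ 0.19 -0.    0.98]
 [ 0.   -1.   -0.  ]]
[ -85.32 -151.64  238.73] point dir box [ 0.    0.5  -0.87]
[([267.2, 205.6], 0.9, array([-29.13,  63.25,  36.  ])), ([398.9, 275.5], 0.87, array([-102.21,  401.09,   36.  ])), ([373.1, 214.8], 0.72, array([-186.68,  269.77,   36.  ]))]
[([139.7, 238.5], 0.91, array([-101.12,  401.06,   36.  ])), ([236.0, 194.6], 0.7, array([-23.27,  76.29,  36.  ])), ([185.7, 257.3], 0.64, array([-187.56,  268.49,   36.  ]))]
[]
MOVE [0.0503, 0.0489, -0.0281] [30.2, -0.1, 0.1]
```

The jar stands in the bay. Next I'll take the leaned approach in front of the knob.

>>> send_rows:
  targets: [1, 0.01, 0.005, -0.028, 6, 0, 0, 1, 0.02, 0.015, -0.028, 12, 0, 0, 1, 0.03, 0.025, -0.028, 18, 0, 0, 1, 0.04, 0.035, -0.028, 24, 0, 0, 1, 0.05, 0.049, -0.028, 30, 0, 0, 1, 0.05, 0.049, -0.028, 30, 0, 0, 1, 0.05, 0.049, -0.028, 30, 0, 0, 1, 0.05, 0.049, -0.028, 30, 0, 0, 1, 0.05, 0.049, -0.028, 30, 0, 0, 1, 0.05, 0.049, -0.028, 30, 0, 0]

```text
time_s: 19.57
position: [575.0, -198.0, 191.1]
ee_rot: [[0.982, -0.092, -0.168], [0.191, 0.486, 0.853], [0.003, -0.869, 0.495]]
contact_force: [0.2, -0.6, 0.9]
gripper_width: -0.0
```

Run:
```python
from h import *
st=pr(); print(w2b(st['position']))
w=viewer.snapshot('wrist');save(w,'w3')
t=viewer.snapshot('top')
for n,s in(('wrist',w),('top',t)):
  for k in spotter.place_of('knuckle',n)[:2]:
    o,d=ray(s,k['point'],st);ob=w2b(o);db=BR.T@d;print(n,k['point'],k['conf'],ob+db*(-173-ob[1])/db[1])
cv2.imwrite('pics/w3c.png',cv2.resize(w['color'],(800,600),interpolation=cv2.INTER_CUBIC)[:,:,::-1])
to(b2w([-15,-178,131]),RL(30),st)
```

```text
t 19.5667 pos [ 575.03 -198.    191.1 ] F [ 0.22 -0.59  0.86] w -0.01498693561819675 q [-36.02  39.13  24.74  98.14  19.83 -51.09]
[[ 0.98 -0.09 -0.17]
 [ 0.19  0.49  0.85]
 [ 0.   -0.87  0.49]]
[ -34.47 -176.88  191.1 ]
top [312.8, 159.4] 0.59 [  19.96 -173.    131.23]
MOVE [0.0193, 0.0517, -0.0307] [0.3, 0.0, 0.2]
```

View pics/w3c.png

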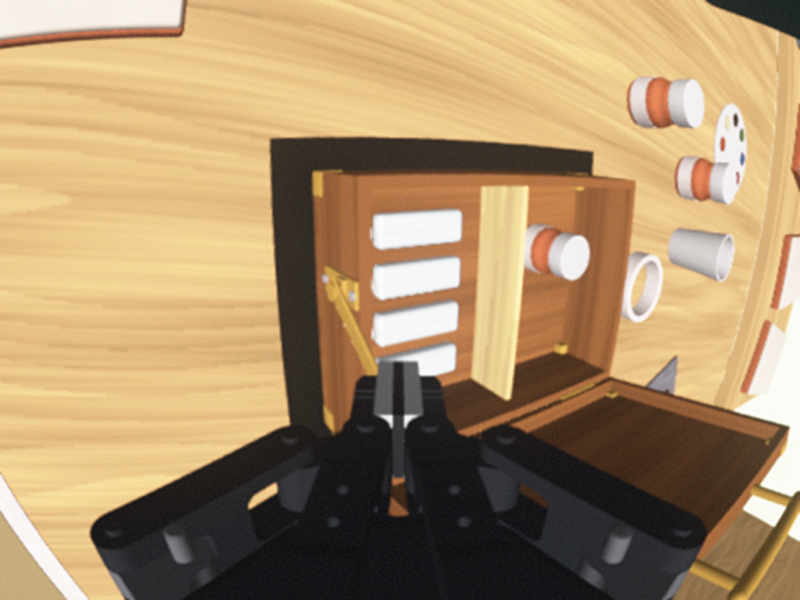

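The wrist view shows the jar upright in the bay at (555,250). I'll descend in front of the knob.

>>> send_rows:
  targets: [1, 0.01, 0.02, -0.01, 0, 0, 0, 1, 0.015, 0.04, -0.02, 0, 0, 0, 1, 0.018, 0.055, -0.032, 0, 0, 0, 1, 0.018, 0.055, -0.033, 0, 0, 0, 1, 0.018, 0.055, -0.033, 0, 0, 0, 1, 0.018, 0.055, -0.033, 0, 0, 0, 1, 0.018, 0.055, -0.033, 0, 0, 0, 1, 0.018, 0.055, -0.033, 0, 0, 0, 1, 0.018, 0.055, -0.033, 0, 0, 0, 1, 0.018, 0.055, -0.033, 0, 0, 0]

```text
time_s: 20.6
position: [593.1, -196.5, 126.2]
ee_rot: [[0.982, -0.093, -0.166], [0.19, 0.488, 0.852], [0.002, -0.868, 0.496]]
contact_force: [0.4, -0.3, 0.2]
gripper_width: -0.2
```

```bash
cat > p.py <<'E'
from h import *
st=pr(); print(w2b(st['position']),'fbox',BR.T@np.array(st['contact_force']))
t=viewer.snapshot('top')
for q in('knuckle','lid_handle'):
  for k in spotter.place_of(q,'top')[:1]: print(q,k['point'],k['conf'])
R0=np.array(st['ee_rot']);print('per mm of push along u:',R0.T@BR@np.array([.81,0,-.59]))
E
python3 p.py
```

```text
t 20.6 pos [ 593.06 -196.51  126.24] F [ 0.4  -0.3   0.15] w -0.1516877678796244 q [-35.07  42.12  20.68  90.86  20.24 -50.11]
[[ 0.98 -0.09 -0.17]
 [ 0.19  0.49  0.85]
 [ 0.   -0.87  0.5 ]]
[ -16.49 -178.89  126.24] fbox [ 0.33 -0.37  0.15]
knuckle [313.6, 157.9] 0.55
lid_handle [254.3, 133.6] 0.64
per mm of push along u: [ 0.81  0.51 -0.29]
```

>>> send_rows:
  targets: [1, 0.007, 0, 0, 0, 0, 0, 1, 0.014, 0, 0, 0, 0, 0, 1, 0.016, 0.0013, -0.0007, 0, 0, 0, 1, 0.018, 0.0025, -0.0015, 0, 0, 0, 1, 0.02, 0.004, -0.002, 0, 0, 0, 1, 0.022, 0.005, -0.003, 0, 0, 0, 1, 0.024, 0.0065, -0.0037, 0, 0, 0, 1, 0.0265, 0.008, -0.0045, 0, 0, 0, 1, 0.0265, 0.008, -0.0045, 0, 0, 0, 1, 0.0265, 0.008, -0.0045, 0, 0, 0]

```text
time_s: 21.58
position: [619.0, -191.4, 116.6]
ee_rot: [[0.982, -0.093, -0.166], [0.191, 0.488, 0.852], [0.002, -0.868, 0.497]]
contact_force: [-0.7, -1.5, -0.5]
gripper_width: -0.5
```

```bash
python3 p.py
```

```text
t 21.5833 pos [ 619.02 -191.39  116.59] F [-0.66 -1.49 -0.48] w -0.5474836387187213 q [-33.55  44.56  24.34  91.59  20.8  -48.61]
[[ 0.98 -0.09 -0.17]
 [ 0.19  0.49  0.85]
 [ 0.   -0.87  0.5 ]]
[   9.98 -178.85  116.59] fbox [-0.93 -1.34 -0.48]
knuckle [313.3, 155.6] 0.48
lid_handle [253.9, 133.0] 0.95
per mm of push along u: [ 0.81  0.51 -0.29]
```

>>> send_rows:
  targets: [1, 0.0024, 0.0015, -0.0009, 0, 0, 0, 1, 0.005, 0.003, -0.0017, 0, 0, 0, 1, 0.0073, 0.0046, -0.0026, 0, 0, 0, 1, 0.0097, 0.006, -0.0035, 0, 0, 0, 1, 0.012, 0.0077, -0.0043, 0, 0, 0, 1, 0.0146, 0.009, -0.0052, 0, 0, 0, 1, 0.017, 0.0107, -0.006, 0, 0, 0, 1, 0.0195, 0.012, -0.007, 0, 0, 0, 1, 0.0215, 0.0135, -0.0077, 0, 0, 0, 1, 0.0215, 0.0135, -0.0077, 0, 0, 0]

```text
time_s: 22.57
position: [639.0, -187.5, 99.8]
ee_rot: [[0.982, -0.097, -0.165], [0.191, 0.487, 0.852], [-0.002, -0.868, 0.497]]
contact_force: [-9.3, -6.2, -8.3]
gripper_width: 0.0
```

```bash
python3 p.py
```

```text
t 22.5667 pos [ 638.99 -187.53   99.78] F [-9.32 -6.22 -8.3 ] w 0.03274728020360856 q [-32.39  46.88  26.71  91.38  21.08 -47.43]
[[ 0.98 -0.1  -0.16]
 [ 0.19  0.49  0.85]
 [-0.   -0.87  0.5 ]]
[  30.31 -178.91   99.78] fbox [-10.35  -4.31  -8.3 ]
knuckle [312.2, 151.6] 0.52
lid_handle [251.2, 136.6] 0.63
per mm of push along u: [ 0.81  0.51 -0.29]
```

Broken about 18–20 mm past straight, with the contact force rising to about 14 N. I'll back off now and check.

>>> send_rows:
  targets: [1, -0.004, -0.002, 0.001, 0, 0, 0, 1, -0.01, -0.005, 0.003, 0, 0, 0, 1, -0.018, -0.01, 0.004, 0, 0, 0, 1, -0.026, -0.02, 0.004, 0, 0, 0, 1, -0.03, -0.05, 0.004, 0, 0, 0, 1, -0.03, -0.09, 0.004, 0, 0, 0, 1, -0.03, -0.13, 0.004, 0, 0, 0, 1, -0.05, -0.16, 0.004, -6, 0, 0, 1, -0.09, -0.16, 0.004, -12, 0, 0, 1, -0.13, -0.16, 0.004, -18, 0, 0]

```text
time_s: 23.55
position: [557.5, -284.9, 242.8]
ee_rot: [[0.982, -0.05, -0.184], [0.191, 0.261, 0.946], [0.001, -0.964, 0.266]]
contact_force: [-0.1, -0.6, -0.2]
gripper_width: -0.3
```

```bash
python3 p.py
python3 - <<'E'
from h import *
st=env.get_state();s=viewer.snapshot('top');S=viewer.snapshot('scene');save(s,'t6');save(S,'s6')
for n in('top','scene'):
  for q in('knuckle','stay_eye','lid_handle'): print(n,q,[(k['point'],round(k['conf'],2)) for k in spotter.place_of(q,n)[:2]])
for th in(1.32,1.35,1.38,1.41):
  a=th+.0468;X=b2w([100-235.3*np.cos(a),0,75+235.3*np.sin(a)]);print(th,'handle',proj(s,X),proj(S,X))
  eye=np.array([100-130*np.cos(th)+11*np.sin(th),75+130*np.sin(th)+11*np.cos(th)]);ft=np.array([-30,75-15.5]);v=eye-ft;L=np.linalg.norm(v);n=np.array([v[1],-v[0]])/L;h=np.sqrt(95**2-L*L/4);k=(eye+ft)/2+n*h
  print('   h',h,'stay',2.78-2*np.arcsin(h/95),'knob',proj(s,b2w([k[0],-173,k[1]])),proj(S,b2w([k[0],-173,k[1]])))
a=cv2.resize(s['color'][110:210,235:345],(440,400),interpolation=cv2.INTER_CUBIC);b=cv2.resize(S['color'][90:240,130:270],(360,400),interpolation=cv2.INTER_CUBIC)
cv2.imwrite('pics/c6.png',np.hstack([a,b])[:,:,::-1])
E
```

```text
t 23.55 pos [ 557.5  -284.87  242.79] F [-0.13 -0.63 -0.21] w -0.26126167309029896 q [-39.06  34.12  28.36  96.14   9.86 -51.1 ]
[[ 0.98 -0.05 -0.18]
 [ 0.19  0.26  0.95]
 [ 0.   -0.96  0.27]]
[ -68.4  -258.75  242.79] fbox [-0.25 -0.6  -0.21]
knuckle [311.7, 152.4] 0.4
lid_handle [252.7, 138.2] 0.97
per mm of push along u: [ 0.81  0.57 -0.16]
top knuckle [([310.1, 153.6], 0.47)]
top stay_eye [([302.6, 129.3], 0.94)]
top lid_handle []
scene knuckle []
scene stay_eye [([160.4, 145.7], 0.9), ([209.1, 221.3], 0.37)]
scene lid_handle [([211.5, 154.4], 0.71)]
1.32 handle [254.33 143.99] [216.05 151.56]
   h 29.86639163433501 stay 2.140386595152129 knob [310.05 152.11] [174.72 153.22]
1.35 handle [253.81 141.35] [213.37 153.43]
   h 25.217854825601215 stay 2.2426564370508304 knob [310.31 152.49] [175.14 152.08]
1.38 handle [253.28 138.73] [210.65 155.4 ]
   h 19.486994060967174 stay 2.3668145963392524 knob [310.65 153.04] [175.74 150.58]
1.41 handle [252.76 136.12] [207.92 157.45]
   h 11.11935771894756 stay 2.5453704371305284 knob [311.2  154.05] [176.81 148.19]
```

View pics/c6.png

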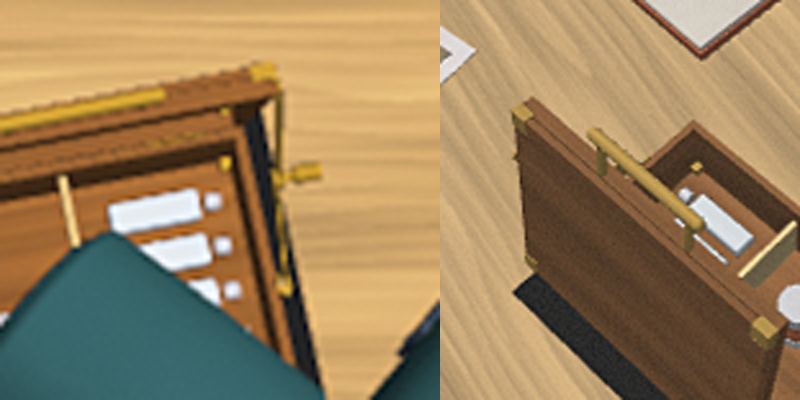

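Broken: the knob moved from top pixel (314,158) to (312.5,152.5), the lid is at about 1.385 rad and standing by friction. I'll go to the handle now.

```bash
cat >> h.py <<'E'
RF=BR@np.array([[0,0,-1],[1,0,0],[0,-1,0.]])
E
python3 - <<'E'
from h import *
st=env.get_state();to([st['position'][0]-20,st['position'][1]+30,390],RL(0),st); to(b2w([-30,-50,395]),BR@Ro.from_euler('z',42,degrees=True).as_matrix()@BR.T@RB,st)
E
```

```text
MOVE [-0.0141, -0.1341, 0.0724] [-15.8, -0.0, -0.1]
MOVE [0.0372, -0.0919, 0.2406] [-15.1, -41.8, 5.7]
```

>>> send_rows:
  targets: [1, -0.003, -0.04, 0.015, -4, -4, 0, 1, -0.006, -0.08, 0.03, -8, -8, 0, 1, -0.01, -0.115, 0.05, -12, -12, 1, 0.39, -0.012, -0.134, 0.072, -15, -16, 2, 0.39, 0, -0.125, 0.11, -15, -21, 3, 0.39, 0.012, -0.115, 0.145, -15, -26, 4, 0.39, 0.024, -0.105, 0.18, -15, -31, 5, 0.39, 0.035, -0.094, 0.215, -15, -36, 5.5, 0.39, 0.037, -0.092, 0.24, -15.1, -41.8, 5.7, 0.39, 0.037, -0.092, 0.24, -15.1, -41.8, 5.7]

```text
time_s: 24.93
position: [554.9, -69.0, 396.2]
ee_rot: [[0.591, 0.002, -0.806], [0.806, 0.0, 0.591], [0.001, -1.0, -0.002]]
contact_force: [0.6, 0.4, 0.1]
gripper_width: 26.1
```

Run:
```python
from h import *
st=pr();print(w2b(st['position']));to(b2w([69,0,385]),RF,st)
```

```text
t 24.9333 pos [554.91 -69.04 396.18] F [0.57 0.35 0.12] w 26.068157013879944 q [-15.47  19.82  29.85  99.92   0.05 -69.21]
[[ 0.59  0.   -0.81]
 [ 0.81  0.    0.59]
 [ 0.   -1.   -0.  ]]
[-29.39 -46.45 396.18]
MOVE [0.1038, 0.0114, -0.0325] [0.1, -47.4, 0.0]
```

>>> send_rows:
  targets: [0.39, 0.02, 0.002, -0.006, 0, -7, 0, 0.39, 0.04, 0.004, -0.012, 0, -14, 0, 0.39, 0.06, 0.006, -0.018, 0, -21, 0, 0.39, 0.08, 0.008, -0.024, 0, -28, 0, 0.39, 0.095, 0.01, -0.03, 0, -35, 0, 0.39, 0.104, 0.011, -0.0325, 0, -42, 0, 0.39, 0.104, 0.011, -0.0325, 0, -47.4, 0, 0.39, 0.104, 0.011, -0.0325, 0, -47.4, 0, 0.39, 0.104, 0.011, -0.0325, 0, -47.4, 0, 0.39, 0.104, 0.011, -0.0325, 0, -47.4, 0]

```text
time_s: 25.77
position: [642.6, -4.8, 385.5]
ee_rot: [[-0.189, 0.002, -0.982], [0.982, 0.0, -0.189], [-0.0, -1.0, -0.002]]
contact_force: [0.1, 0.2, 0.4]
gripper_width: 26.2
```

Run:
```python
from h import *
st=pr();print(w2b(st['position']))
w=viewer.snapshot('wrist');save(w,'w7')
for k in spotter.place_of('lid_handle','wrist')[:2]:
  o,d=ray(w,k['point'],st); print(k['point'],k['conf'],[w2b(o+d*(z-o[2])/d[2]) for z in(306,309)])
m=spotter.cut_out('lid_handle','wrist')
to(b2w([69,0,298]),RF,st)
cv2.imwrite('pics/w7c.png',w['color'][:,:,::-1])
```

```text
t 25.7667 pos [642.62  -4.79 385.45] F [0.14 0.23 0.44] w 26.159858594580513 q [  -7.7    30.43   46.21  105.65    0.03 -108.62]
[[-0.19  0.   -0.98]
 [ 0.98  0.   -0.19]
 [-0.   -1.   -0.  ]]
[ 69.06  -0.29 385.45]
[254.8, 200.7] 0.69 [array([ 68.71,   3.13, 306.  ]), array([ 68.71,   2.05, 309.  ])]
MOVE [0.0003, 0.0875, 0.0003] [0.1, -0.2, -0.0]
```

View pics/w7c.png

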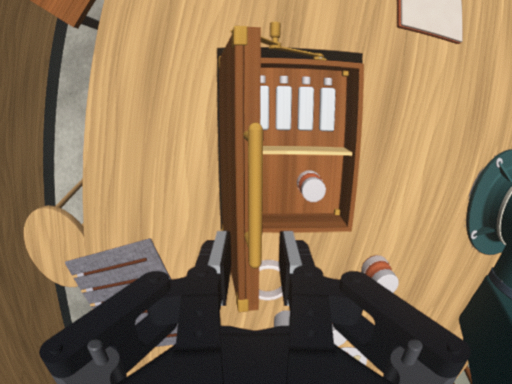

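The bar is at col ~254, centred between the fingers, so I'll descend and pinch.

>>> send_rows:
  targets: [0.39, 0, 0.03, 0, 0, 0, 0, 0.39, 0, 0.06, 0, 0, 0, 0, 0.39, 0, 0.08, 0, 0, 0, 0, 0.39, 0, 0.087, 0, 0, 0, 0, 0.39, 0, 0.087, 0, 0, 0, 0, 0.9, 0, 0.087, 0, 0, 0, 0, 1, 0, 0.087, 0, 0, 0, 0, 1, 0, 0.087, 0, 0, 0, 0, 1, 0, 0.087, 0, 0, 0, 0, 1, 0, 0.087, 0, 0, 0, 0]
  grip_force: 30

```text
time_s: 26.75
position: [643.2, -4.7, 300.2]
ee_rot: [[-0.191, 0.005, -0.982], [0.982, -0.0, -0.191], [-0.001, -1.0, -0.005]]
contact_force: [-0.8, 0.2, 6.9]
gripper_width: 9.9
```

Run:
```python
from h import *
st=feel(1.39); arc(np.arange(1.37,1.0,-.04),1.39,st)
```

```text
t 26.75 pos [643.2   -4.69 300.17] F [-0.82  0.2   6.86] w 9.925234077304514 q [  -7.68   27.22   26.83   89.34    0.03 -108.7 ]
[[-0.19  0.   -0.98]
 [ 0.98 -0.   -0.19]
 [-0.   -1.   -0.  ]]
box pos [ 69.64  -0.3  300.17] f [-0.77  0.36  6.86] tang 0.15808976553312426
1.37 [-0.0, 0.0007, 0.0047]
1.33 [-0.0, 0.0022, 0.0139]
1.29 [-0.0, 0.0042, 0.0231]
1.25 [-0.0, 0.0065, 0.0323]
1.21 [-0.0, 0.0092, 0.0413]
1.17 [-0.0001, 0.0122, 0.0502]
1.13 [-0.0001, 0.0156, 0.059]
1.09 [-0.0001, 0.0194, 0.0676]
1.05 [-0.0001, 0.0235, 0.0761]
1.01 [-0.0001, 0.0279, 0.0844]
```

>>> send_rows:
  targets: [1, 0, 0, 0.0023, 0, 0, 0, 1, 0, 0, 0.0047, 0, 0, 0, 1, 0, 0.0007, 0.0093, 0, 0, 0, 1, 0, 0.0015, 0.0139, 0, 0, 0, 1, 0, 0.0025, 0.0185, 0, 0, 0, 1, 0, 0.0035, 0.0231, 0, 0, 0, 1, 0, 0.0046, 0.0277, 0, 0, 0, 1, 0, 0.0058, 0.0323, 0, 0, 0, 1, 0, 0.0058, 0.0323, 0, 0, 0, 1, 0, 0.0058, 0.0323, 0, 0, 0]

```text
time_s: 27.58
position: [610.9, -10.9, 294.1]
ee_rot: [[-0.191, 0.004, -0.982], [0.982, 0.0, -0.191], [-0.001, -1.0, -0.004]]
contact_force: [2.0, 1.5, -12.7]
gripper_width: 9.7
```

Run:
```python
from h import *
st=feel(1.25); arc(np.arange(1.20,.74,-.05),1.25,st)
s=viewer.snapshot('top')
print([(k['point'],k['conf']) for k in spotter.place_of('knuckle','top')[:2]])
```

```text
t 27.5833 pos [610.89 -10.9  294.12] F [  1.98   1.46 -12.71] w 9.736083125809428 q [  -8.68   23.47   19.64   85.94    0.04 -109.68]
[[-0.19  0.   -0.98]
 [ 0.98  0.   -0.19]
 [-0.   -1.   -0.  ]]
box pos [ 36.75  -0.18 294.12] f [  2.22   1.06 -12.71] tang -1.299583628303282
1.2 [-0.0, 0.0034, 0.0113]
1.15 [-0.0, 0.0074, 0.0223]
1.1 [-0.0, 0.0119, 0.0332]
1.05 [-0.0001, 0.017, 0.0438]
1.0 [-0.0001, 0.0226, 0.0542]
0.95 [-0.0001, 0.0287, 0.0642]
0.9 [-0.0001, 0.0353, 0.074]
0.85 [-0.0001, 0.0423, 0.0834]
0.8 [-0.0001, 0.0499, 0.0924]
0.75 [-0.0001, 0.0579, 0.101]
[([311.2, 149.9], 0.61)]
```

>>> send_rows:
  targets: [1, 0, 0.0025, 0.0056, 0, 0, 0, 1, 0, 0.0044, 0.0113, 0, 0, 0, 1, 0, 0.0084, 0.0223, 0, 0, 0, 1, 0, 0.0129, 0.0332, 0, 0, 0, 1, 0, 0.018, 0.0438, 0, 0, 0, 1, 0, 0.0234, 0.0541, 0, 0, 0, 1, 0, 0.0295, 0.0641, 0, 0, 0, 1, 0, 0.036, 0.0738, 0, 0, 0, 1, 0, 0.043, 0.083, 0, 0, 0, 1, 0, 0.0465, 0.0874, 0, 0, 0]

```text
time_s: 28.52
position: [524.5, -27.7, 247.5]
ee_rot: [[-0.191, 0.005, -0.982], [0.982, -0.0, -0.191], [-0.001, -1.0, -0.005]]
contact_force: [-0.8, 2.1, 0.9]
gripper_width: 9.5
```

Run:
```python
from h import *
st=feel(.825); arc(np.arange(.775,.3,-.05),.825,st)
```

```text
t 28.5167 pos [524.5  -27.69 247.55] F [-0.85  2.12  0.89] w 9.463208011471144 q [ -11.94   14.63   -0.87   74.2     0.04 -112.94]
[[-0.19  0.01 -0.98]
 [ 0.98 -0.   -0.19]
 [-0.   -1.   -0.01]]
box pos [-51.26  -0.03 247.55] f [-0.42  2.25  0.89] tang 0.247823045998243
0.78 [-0.0, 0.0077, 0.0089]
0.72 [-0.0, 0.0159, 0.0173]
0.68 [-0.0, 0.0245, 0.0253]
0.62 [-0.0, 0.0335, 0.0329]
0.57 [-0.0, 0.0429, 0.0401]
0.52 [-0.0, 0.0526, 0.0467]
0.47 [-0.0, 0.0626, 0.0529]
0.42 [0.0, 0.0729, 0.0586]
0.37 [0.0, 0.0835, 0.0637]
0.32 [0.0, 0.0943, 0.0683]
```

>>> send_rows:
  targets: [1, 0, 0.0077, 0.0089, 0, 0, 0, 1, 0, 0.0159, 0.0173, 0, 0, 0, 1, 0, 0.0245, 0.0253, 0, 0, 0, 1, 0, 0.0335, 0.0329, 0, 0, 0, 1, 0, 0.0429, 0.0401, 0, 0, 0, 1, 0, 0.0526, 0.0467, 0, 0, 0, 1, 0, 0.0626, 0.0529, 0, 0, 0, 1, 0, 0.0729, 0.0586, 0, 0, 0, 1, 0, 0.0835, 0.0637, 0, 0, 0, 1, 0, 0.0835, 0.0637, 0, 0, 0]

```text
time_s: 29.35
position: [461.7, -39.7, 162.7]
ee_rot: [[-0.191, 0.005, -0.982], [0.982, 0.0, -0.191], [-0.001, -1.0, -0.005]]
contact_force: [2.2, 4.7, -4.7]
gripper_width: 9.4
```

Run:
```python
from h import *
st=feel(.375); arc(np.arange(.325,-.04,-.05),.375,st)
```

```text
t 29.35 pos [461.71 -39.74 162.71] F [ 2.19  4.74 -4.69] w 9.399197883463255 q [ -15.07   10.86  -19.52   59.35    0.09 -116.06]
[[-0.19  0.01 -0.98]
 [ 0.98  0.   -0.19]
 [-0.   -1.   -0.01]]
box pos [-115.2     0.24  162.71] f [ 3.06  4.22 -4.69] tang -3.0231601202354788
0.32 [0.0, 0.0108, 0.0046]
0.28 [0.0, 0.0219, 0.0087]
0.23 [0.0, 0.0331, 0.0122]
0.18 [0.0, 0.0445, 0.0151]
0.13 [0.0, 0.056, 0.0174]
0.08 [0.0, 0.0676, 0.0192]
0.03 [0.0, 0.0794, 0.0204]
-0.02 [0.0, 0.0911, 0.021]
```

>>> send_rows:
  targets: [1, 0, 0.0108, 0.0046, 0, 0, 0, 1, 0, 0.0219, 0.0087, 0, 0, 0, 1, 0, 0.0331, 0.0122, 0, 0, 0, 1, 0, 0.0445, 0.0151, 0, 0, 0, 1, 0, 0.056, 0.0174, 0, 0, 0, 1, 0, 0.066, 0.019, 0, 0, 0, 1, 0, 0.073, 0.0198, 0, 0, 0, 1, 0, 0.078, 0.0203, 0, 0, 0, 1, 0, 0.08, 0.0205, 0, 0, 0, 1, 0, 0.08, 0.0205, 0, 0, 0]

```text
time_s: 30.18
position: [443.8, -43.4, 83.7]
ee_rot: [[-0.191, 0.009, -0.982], [0.982, 0.001, -0.191], [-0.001, -1.0, -0.009]]
contact_force: [6.5, 7.2, 0.6]
gripper_width: 9.9
```

Run:
```python
from h import *
st=feel(.03)
```

```text
t 30.1833 pos [443.75 -43.44  83.67] F [6.47 7.25 0.62] w 9.924413539320453 q [ -16.21   13.07  -30.41   46.04    0.2  -117.23]
[[-0.19  0.01 -0.98]
 [ 0.98  0.   -0.19]
 [-0.   -1.   -0.01]]
box pos [-133.53    0.07   83.67] f [7.74 5.87 0.62] tang 1.2112185258417714
```

>>> send_rows:
  targets: [1, 0, 0.0015, -0.0006, 0, 0, 0, 1, 0, 0.003, -0.0006, 0, 0, 0, 1, 0, 0.0045, -0.0006, 0, 0, 0, 1, 0, 0.006, -0.0006, 0, 0, 0, 1, 0, 0.007, -0.0006, 0, 0, 0, 1, 0, 0.008, -0.0006, 0, 0, 0, 1, 0, 0.008, -0.0006, 0, 0, 0, 1, 0, 0.008, -0.0006, 0, 0, 0, 1, 0, 0.008, -0.0006, 0, 0, 0, 1, 0, 0.008, -0.0006, 0, 0, 0]

```text
time_s: 31.02
position: [444.2, -44.3, 77.8]
ee_rot: [[-0.191, 0.01, -0.982], [0.982, -0.002, -0.191], [-0.004, -1.0, -0.009]]
contact_force: [-16.1, -2.9, 40.1]
gripper_width: 9.5
```

The lid is firmly seated on its stop. I'll relieve the pressure, release and retreat.

>>> send_rows:
  targets: [1, 0, -0.001, -0.0003, 0, 0, 0, 1, 0, -0.001, -0.0003, 0, 0, 0, 0.6, 0, -0.001, -0.0003, 0, 0, 0, 0.39, 0, -0.001, -0.0003, 0, 0, 0, 0.39, 0, -0.001, -0.0003, 0, 0, 0, 0.39, 0, -0.001, -0.0003, 0, 0, 0, 0.39, 0, -0.02, 0, 0, 0, 0, 0.39, 0, -0.05, 0, 0, 0, 0, 0.39, 0, -0.09, 0.02, 0, 0, 0, 0.39, 0, -0.13, 0.05, 0, 0, 0]

```text
time_s: 31.85
position: [400.8, -52.3, 199.7]
ee_rot: [[-0.191, 0.01, -0.981], [0.981, -0.002, -0.191], [-0.004, -1.0, -0.009]]
contact_force: [0.8, -0.7, 0.3]
gripper_width: 25.8
```

>>> send_rows:
  targets: [0.39, 0, -0.03, 0.04, 0, 0, 0, 0.39, 0, -0.06, 0.08, 0, 0, 0, 0.39, 0, -0.08, 0.1, 0, 0, 0, 0.39, 0, -0.08, 0.1, 0, 0, 0, 0.39, 0, -0.08, 0.1, 0, 0, 0, 0.39, 0, -0.08, 0.1, 0, 0, 0, 0.39, 0, -0.08, 0.1, 0, 0, 0, 0.39, 0, -0.08, 0.1, 0, 0, 0, 0.39, 0, -0.08, 0.1, 0, 0, 0, 0.39, 0, -0.08, 0.1, 0, 0, 0]

```text
time_s: 32.68
position: [302.1, -71.1, 278.2]
ee_rot: [[-0.192, 0.009, -0.981], [0.981, -0.002, -0.192], [-0.003, -1.0, -0.008]]
contact_force: [-0.8, 0.0, -0.4]
gripper_width: 25.6
```

Run:
```python
from h import *
st=pr();S={c:viewer.snapshot(c) for c in('scene','top')}
for q in('box','lid_handle','lid_hinge','knuckle','stay_eye','tape','cup','panel'):
  for c in S: print(q,c,[(np.round(k['point'],1).tolist(),round(k['conf'],2)) for k in spotter.place_of(q,c)[:2]])
X=b2w([-135,0,86]);print([proj(S[c],X) for c in S])
for c in S: save(S[c],c+'9'); d=np.abs(S[c]['color'].astype(int)-cv2.imread(f'pics/{c}0.png')[:,:,::-1]).sum(2);print(c,'changed in lid area?',(d>90).sum())
a=cv2.resize(S['scene']['color'][60:360,130:430],(400,400));b=cv2.resize(S['top']['color'][110:310,110:310],(400,400))
cv2.imwrite('pics/end.png',np.hstack([a,b])[:,:,::-1])
```

```text
t 32.6833 pos [302.14 -71.12 278.18] F [-0.78  0.02 -0.42] w 25.587764843425767 q [ -28.56   -7.5   -20.41   76.6     0.16 -129.64]
[[-0.19  0.01 -0.98]
 [ 0.98 -0.   -0.19]
 [-0.   -1.   -0.01]]
box scene [([241.1, 205.9], 0.96), ([203.1, 143.4], 0.71)]
box top [([259.3, 183.3], 0.63)]
lid_handle scene [([281.1, 154.8], 0.8)]
lid_handle top [([268.5, 222.2], 0.62)]
lid_hinge scene [([211.0, 218.0], 0.78), ([229.6, 80.8], 0.53)]
lid_hinge top []
knuckle scene [([240.7, 203.1], 0.73), ([172.5, 165.9], 0.4)]
knuckle top [([307.2, 150.7], 0.41)]
stay_eye scene [([206.5, 148.1], 0.79)]
stay_eye top [([309.4, 178.9], 0.92)]
tape scene [([319.7, 294.7], 0.77)]
tape top [([172.5, 189.4], 0.5)]
cup scene [([374.6, 317.0], 0.79)]
cup top [([135.1, 210.2], 0.86), ([306.5, 177.6], 0.37)]
panel scene [([225.9, 78.0], 0.87), ([318.7, 295.4], 0.47)]
panel top [([370.2, 245.9], 0.71)]
[array([277.29, 153.6 ]), array([266.73, 222.34])]
scene changed in lid area? 10829
top changed in lid area? 17847
```

Run:
```python
import cv2,numpy as np
for c,rs in(('scene',{'lid':(130,250,175,312),'handle':(138,176,258,300),'panel':(60,112,186,270),'tape':(268,315,295,342)}),('top',{'lid':(135,225,205,315),'knob':(140,190,295,318),'tape':(170,205,152,190)})):
  a=cv2.imread(f'pics/{c}0.png',0);b=cv2.imread(f'pics/{c}9.png',0)
  for n,(r0,r1,c0,c1) in rs.items():
    A=a[r0:r1,c0:c1];B=b[r0:r1,c0:c1]
    t=A[6:-6,6:-6];m=cv2.matchTemplate(B,t,cv2.TM_CCOEFF_NORMED);_,v,_,p=cv2.minMaxLoc(m);print(c,n,'shift',p[0]-6,p[1]-6,'score',round(v,3),'meandiff',np.abs(A.astype(int)-B).mean().round(1))
```

```text
scene lid shift 0 0 score 0.995 meandiff 2.7
scene handle shift 0 0 score 0.991 meandiff 2.3
scene panel shift 0 0 score 0.997 meandiff 2.3
scene tape shift 0 0 score 0.996 meandiff 2.3
top lid shift 0 0 score 0.999 meandiff 6.1
top knob shift 0 0 score 0.997 meandiff 7.1
top tape shift 0 0 score 0.999 meandiff 9.0
```

The lid, handle and knob patches match the opening pictures with no shift, so the lid is shut and the box has not moved.

```bash
python3 -c "
from plant import close_job; print(close_job())"
```

```text
the job is handed in; nothing more can be done
None
```

The jar is put away in the box, the lid is shut, and the job was handed in at about 33 s of the 72 s allowed. No verdict was reported.

**What I did**
- **Lid up:** I lifted the lid by its handle until the stay went taut at about 1.42 rad, then let go. The lid stood on the locked stay.
- **Jar:** I stood it upright in the empty compartment. The first pinch caught only the cap, so I gripped it again lower down before lifting.
- **Stay:** I pushed the knuckle back through the straight, about 16–20 mm past.
- **Lid down:** I kept hold of the handle all the way down until it was shut, then released it.

**Last checks**
- **Lid and box:** before-and-after pictures of the lid, handle and knuckle match with zero pixel shift, so the lid is fully shut and the box did not move.
- **Tape, panel, cup:** the tape and panel also showed no shift. I checked the cup only by its detected position, which agreed to about 2 pixels.
- **Jar:** it last showed upright in the compartment before I closed the lid; I cannot see it now.

**What was less gentle than intended**
- The force on the tool reached about 10 N when the stay went taut, which is roughly where the box would tip.
- It reached about 14 N at the end of the knuckle push, just under the 15 N that bends the stay. I backed off straight away.
- I pressed the lid onto its seat with about 40 N for a moment before easing off.
- The picture limit had run out, so I compared the final pictures numerically instead of looking at them. The last detector readings were also noisy, including a stray knuckle detection.

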